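# Close and evacuate the loaded vacuum chamber

### The job

The sample tin is already in the small vacuum chamber. Put the round lid on so that it drops fully down into the seal ring, which never lies quite centred on the rim, so feel for it; then swing the hold-down bar over and press it fully down onto the lid. Then work the pump lever at least three full strokes, right down and right up again each time, and leave the spare tin on the table where it is.

Things in the scene. Friction and masses are not known exactly. Their poses are not given: they have to be found in the camera images.
- chamber: Grey base plate (184 x 192 x 10 mm) fixed to the table, with an open round pot (diameter 120, rim 70 mm above the table, a tin inside), a hold-down bar and a pump lever. Origin: on the table, on the pot's axis; z up; x away from the robot; y toward the pump, 100 mm left of that axis. A tall sieve shaker (world x over 0.46 m, y -0.3 to 0 m, 0.7 m high) stands to the right: pass well in front of it.
- seat (a point): Point on the pot's axis, 82 mm above the table, level with the top of the black seal ring that is fixed on the rim (outer diameter 128, inner 100, 12 mm high). The ring's own centre lies up to 5 mm off this point in chamber x and up to 5 mm in y (up to 7 mm in all); where is not told and must be felt for or seen. Axes as the chamber's.
- lid: Loose round lid, about 0.35 kg, on the table left of the chamber. Origin: centre of its underside; z up; x along the handle. From below: spigot of diameter 96, 10 mm high, foot chamfered 1.5 mm, that drops into the ring; flange of diameter 120, 8 mm thick, that rests on the ring; bar handle. Origin 72 mm above the table when seated, 82 mm while the spigot stands on the ring. Any yaw will do.
- lid_handle (a point): Centre of the lid's black bar handle, on the lid's axis, 35 mm above the lid's underside. The handle is a block 50 mm long (lid x), 16 mm wide (lid y) and 34 mm high: it spans 18 to 52 mm above the lid's underside. Grip it across its 16 mm width. Axes as the lid's.
- clamp (a joint): Angle of the hold-down bar: 0 = level, fully down at its hard stop; grows to 1.75 as it swings up and back, away from the robot. Starts about upright. The hinge is stiff (1.15 N m friction) and stays where left. Below 0.065 rad the sprung pad under the bar meets the seated lid; the push on the tip grows from 8 to about 15 N. Cannot go fully down on an unseated lid.
- clamp_hinge (a point): Hinge axis of the hold-down bar, 108 mm above the table, at the back left of the pot; axes as the chamber's. At joint value q a point at r along the bar lies -r cos q in x and +r sin q in z from here. The bar is 14 mm wide and 12 mm thick about that line, 167 mm long, with a black grip 34 x 22 x 16 mm centred at r = 150 mm. Upright it stands 275 mm above the table.
- clamp_pad: Sprung rubber pad (diameter 14 mm) that stands 18 mm out of the bar's underside, 78 mm from the hinge, and yields up to 9 mm. Origin at its root, on the bar's underside; its axes turn with the bar (parallel to the chamber's when the bar is down).
- clamp_tip (a point): Middle of the upper (outer) face of the bar's black grip, 150 mm from the hinge. Fully down it is 116 mm above the table.
- pump (a joint): Pump lever: 0 = up at rest, 0.45 rad = pressed down to its hard stop. A spring brings it back; pressing its tip takes about 3.5 N at first and 9 N at the bottom.
- pump_hinge (a point): Hinge axis of the pump lever, 72 mm above the table, left of the pot; axes as the chamber's. The lever runs from here to chamber -x (toward the robot). At joint value q it rises toward its tip at 0.45 - q rad, so it is level when fully pressed.
- pump_tip (a point): Middle of the top of the pump lever's black finger pad (36 mm long, 24 mm wide), 105 mm from its hinge. About 124 mm above the table at rest, 79 mm when fully pressed.
- tin_mid (a point): Bystander: closed round tin, diameter 64, height 30 mm, on the table behind the lid; the point is its centre. To be left where it is.

How it is judged:
On the way, in this order (a step that is already met when the one before it is completed fails the run):
1. the lid sits level and fully down in the seal ring, let go (z of lid in the frame of chamber between 0.068 and 0.0745 m and horizontal distance between lid_handle and seat below 0.013 m and angle between lid's own z axis and vertical below 0.04 rad and contact force between the fingers and lid below 0.3 N), for 0.2 s.
2. the hold-down bar is fully down, its pad bearing on the seated lid (z of lid in the frame of chamber between 0.068 and 0.0745 m and horizontal distance between lid_handle and seat below 0.013 m and angle between lid's own z axis and vertical below 0.04 rad and value of joint clamp below 0.025 rad and contact force between clamp_pad and lid above 5 N), for 0.2 s.
3. first stroke: the pump lever is pressed right down, lid clamped (all of step 2 and value of joint pump above 0.39 rad), for 0.02 s.
4. first stroke: the pump lever has come right up again (all of step 2 and value of joint pump below 0.06 rad), for 0.05 s.
5. second stroke: the pump lever is pressed right down, lid clamped (all of step 3), for 0.02 s.
6. second stroke: the pump lever has come right up again (all of step 4), for 0.05 s.
7. third stroke: the pump lever is pressed right down, lid clamped (all of step 5), for 0.02 s.
8. third stroke: the pump lever has come right up again (all of step 6), for 0.05 s.
At the end, for the whole second after the job is handed in: Lid level (0.04 rad), its underside 68 to 74.5 mm above the table and its axis within 13 mm of the pot's, at rest; bar below 0.025 rad, pressing on the lid with over 5 N; pump lever up (below 0.06 rad) after three or more strokes past 0.39 rad; spare tin within 30 mm of its start (all of step 8 and linear speed of lid below 0.02 m/s and distance of tin_mid from where it was at the start of the episode below 0.03 m); the robot touches nothing.
It fails at once if the spare tin is pushed away by more than 30 mm (distance of tin_mid from where it was at the start of the episode above 0.03 m).
It also fails if it takes over 67 s, if anything falls off the work surface, if the arm or the gripper's body presses on something with over 40 N, if the wrist force passes 120 N, or if a joint passes its speed limit or range.

### The arm

A 6-joint arm with a two-finger parallel gripper is mounted at the origin on a cart in front of the work surface, level with it; the furniture and walls round the work are solid. World frame = base frame: x ahead of the robot, y to its left, z up, the work surface at z = 0. Lengths are in m, angles in rad, forces in N, time in s.
With the tool pointing down it reaches from about 0.35 to 0.975 m from the base axis. Payload 4.9 kg.
Tool frame: the origin (TCP) lies midway between the tips of the shut fingers; the grasp point (between the pads) lies 19 mm behind it; x points along the fingers, y is the direction in which the jaws open and shut, and the axes are right-handed (so a half turn about x gives the same grasp; the last joint's range is limited). The gripper opens to 85 mm and grips with 20 to 120 N. Pads are 22 mm wide; open, the fingers measure 114 mm over their backs; the gripper's body (76 mm by 85 mm) begins 54 mm behind the grasp point. The pads swing forward as they close: fully open they stand 13 mm farther back than shut.
Start: joints at [-1.372, 0.053, 1.613, -0, 1.476, -0.119], TCP at [0.195, -0.594, 0.204] pointing down, gripper open.
Joint ranges: [-3.01, 3.01], [-1.01, 2.22], [0.06, 2.58], [-1.02, 4.17], [0.09, 2.62], [-3.14, 3.14]. Speed limits (rad/s): [2.57, 2.57, 3.14, 3.14, 3.14, 3.14].

### API

Orientations are given as a rotation vector (axis times angle).
In Python, from station import ctrl gives the robot as it stands.
- The arm moves only by the shell command python3 -m handwheel 'ROWS' [FORCE]. ROWS is JSON, a list of rows, each a list of 3 entries, a list of its own where there are three numbers: the finger opening in m, from 0 to 0.0854, then the shift along the tool's x, y, z in m, then the turn, a rotation vector about the tool's x, y, z in degrees. In form: [[claw, [dx, dy, dz], [ax, ay, az]], ...]. A call has 1 to 10 rows; each row shifts and turns the commanded pose from where the row before left it, along the tool's axes as they then stand; what a row does not reach is not made up. A row lasts 1/12 s, in which the tool goes at most 41.7 mm and 7.16 degrees, less where a joint would pass 70% of its speed; a pose out of reach is approached as far as the arm can. A call with a gripper value outside its range is refused whole. The fingers move at their own pace and stop on an object; FORCE is the grip in N (left out, the last holds). Time passes only in rows, so rows that do not move let the fingers close. It gives the time, the measured TCP pose, the force and the opening at its end, in the units of the state.
- ctrl.get_obs(): the state, without advancing time (a new reading comes with each control period).
- ctrl.get_image(name): name is "scene" or "top"; returns the picture (400x640x3 uint8, red, green, blue); there is no depth.
- ctrl.camera_params(name): a dict with "vertical_fov" (degrees; the focal length in pixels is half the picture's height over the tangent of half this angle, whatever the lens; pixels are square), "cx", "cy" (the principal point, pixels), "D" ([k1, k2, p1, p2, k3] as OpenCV has them; the pictures are not rectified), "rvec" (rotation vector, rad) and "tvec" (3), from world to camera coordinates, as OpenCV has them. Camera axes: x right, y down, z forward; pixel columns grow to the right and rows downward; lengths in m; the calibration is good to about 2 mm. A picture is of the moment at which its call begins. camera_params takes no time and is no camera call.
- ctrl.finish_job(): hands the job in, once; it reports no verdict.
Trained networks look in the newest picture that a camera, given by its name, has taken for a name from the list of things; names that differ only in an ending like _2 or _b are one class to them, and where a whole thing is asked for, a point or a joint stands for the part that bears it (a point fixed in the world has none). Each returns a list of dicts, best first, with "score" (0 to 1); they miss things now and then, are a little off and sometimes report something else, mostly with a low value. They report only what shows in the picture. A call takes as long as a camera call.
- ctrl.look_for(thing, camera): "box" ([centre column, centre row, width, height] in pixels, round what is visible of it).
- ctrl.silhouettes(thing, camera): "mask" (400x640 bool, what is visible of it) and "box" ([centre column, centre row, width, height] in pixels, round what is visible of it).
- ctrl.tip_of(thing, camera): "centre" ([row, column] in pixels: a listed point, or the origin of a listed thing).
The state is a dict: "t": time; "q": joint angles; "dq": joint speeds; "effort": joint torques, N m; "tool_pos": TCP position; "tool_rot": TCP orientation; "contact_force": force on the tool from outside, world axes, zero at the start; "wrist_torque": the same for the moment, N m; "opening": finger opening in m.
Only numpy, scipy, OpenCV 4.12 (cv2) and the standard library are available. Lean on these libraries where they do the work, as an engineer would, in place of code of your own. Each camera call takes 0.05 s, during which the arm holds its last target.

## Working session

There is one attempt and no reset: what is moved stays moved. The work goes in short steps, Python scripts to look and compute and a shell command to move; the robot and the scene stay as the last step left them, time stands still between calls to the robot, and variables do not carry over. Pictures are saved under pics/ and viewed, and the job is handed in when it is done.

```bash
ls; mkdir -p pics
python3 - <<'E'
from station import ctrl
import cv2
for c in ["scene","top"]:
    im=ctrl.get_image(c); cv2.imwrite(f"pics/{c}0.png",im[:,:,::-1])
    print(c,ctrl.camera_params(c))
    for n in ["chamber","seat","lid","lid_handle","clamp_hinge","clamp_tip","pump_hinge","pump_tip","tin_mid"]:
        r=ctrl.tip_of(n,c); print(n,[(round(d['score'],2),[round(float(v),1) for v in d['centre']]) for d in r[:2]])
print(ctrl.get_obs())
E
```

```text
pics
scene {'vertical_fov': 53.77277887097042, 'cx': 320.84788634666813, 'cy': 198.092908860795, 'D': array([-0.08030731,  0.        ,  0.        ,  0.        ,  0.        ]), 'rvec': array([ 2.57624732, -0.13620532,  0.04980709]), 'tvec': array([-0.5336314 ,  0.31222017,  0.78052186])}
chamber [(0.68, [271.3, 319.3]), (0.67, [179.0, 274.3])]
seat [(0.64, [253.7, 320.3])]
lid [(0.7, [176.6, 272.4])]
lid_handle [(0.69, [202.2, 348.9])]
clamp_hinge [(0.66, [230.0, 360.3])]
clamp_tip [(0.9, [190.8, 371.9])]
pump_hinge [(0.94, [212.8, 344.9])]
pump_tip [(0.91, [197.2, 303.8]), (0.26, [271.0, 319.8])]
tin_mid [(0.57, [204.0, 347.7])]
top {'vertical_fov': 50.745645633942964, 'cx': 320.1765792383031, 'cy': 200.55341153256043, 'D': array([0.01972942, 0.        , 0.        , 0.        , 0.        ]), 'rvec': array([ 2.06875758, -2.12142716,  0.25377905]), 'tvec': array([0.2721071 , 0.58041478, 0.79844685])}
chamber [(0.72, [223.8, 381.8])]
seat [(0.59, [216.6, 383.7])]
lid [(0.94, [268.4, 257.2])]
lid_handle [(0.56, [268.3, 255.7])]
clamp_hinge [(0.95, [174.3, 366.2])]
clamp_tip [(0.28, [170.0, 365.4])]
pump_hinge [(0.98, [188.9, 338.4]), (0.16, [159.0, 373.0])]
pump_tip [(0.58, [230.7, 335.6])]
tin_mid [(0.67, [184.7, 308.0])]
{'t': 1.0, 'q': array([-1.37200665e+00,  5.26967685e-02,  1.61290915e+00,  9.45901161e-06,
        1.47598674e+00, -1.19018737e-01]), 'dq': array([0.00050223, 0.00057954, 0.00137098, 0.00038515, 0.00085699,
       0.0017727 ]), 'effort': array([-7.60299026e-04, -3.93687987e+01, -3.70474684e+01, -2.54435781e-04,
        4.31951667e-04,  1.34225868e-06]), 'tool_pos': array([ 0.19529175, -0.59368578,  0.20360011]), 'tool_rot': array([ 2.0497652 ,  0.32848368, -2.04974567]), 'contact_force': array([-0.13669916, -0.3395635 ,  0.41282714]), 'wrist_torque': array([-0.02230319,  0.02679934, -0.01497784]), 'opening': 0.0853809533548207}
```

View pics/scene0.png

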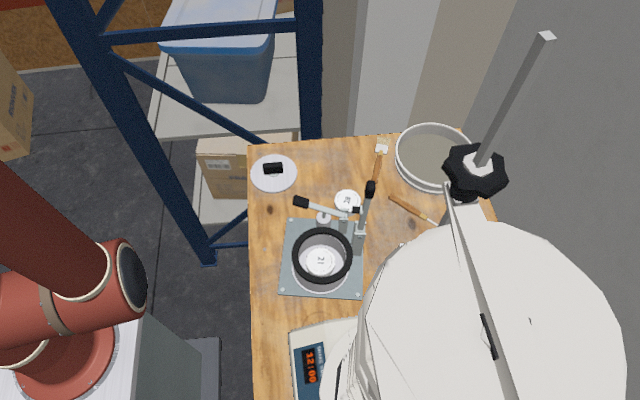

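View pics/top0.png

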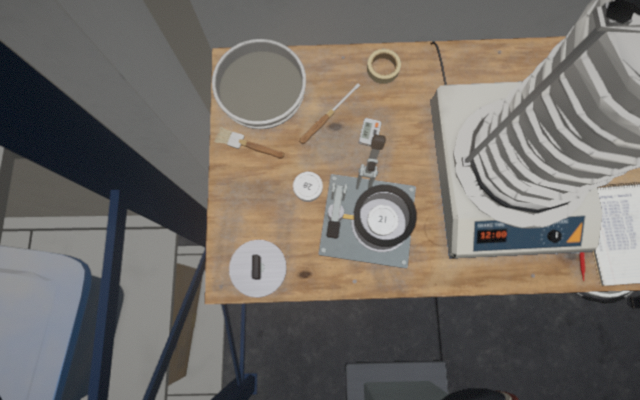

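```bash
cat > h.py <<'E'
import numpy as np, cv2
from station import ctrl
class Cam:
    def __init__(s,n):
        p=ctrl.camera_params(n); f=200/np.tan(np.radians(p['vertical_fov']/2))
        s.K=np.array([[f,0,p['cx']],[0,f,p['cy']],[0,0,1]]); s.D=np.array(p['D']); s.rv=p['rvec']; s.tv=p['tvec']; s.R=cv2.Rodrigues(s.rv)[0]
        s.c=-s.R.T@s.tv
    def proj(s,P): return cv2.projectPoints(np.atleast_2d(np.asarray(P,float)),s.rv,s.tv,s.K,s.D)[0][:,0]
    def onz(s,uv,z):
        n=cv2.undistortPoints(np.asarray(uv,float).reshape(-1,1,2),s.K,s.D)[:,0]
        d=np.c_[n,np.ones(len(n))]@s.R
        return s.c+d*((z-s.c[2])/d[:,2])[:,None]
def cams(): return {n:Cam(n) for n in("scene","top")}
E
python3 - <<'E'
from h import *
C=cams()
np.set_printoptions(precision=4,suppress=True)
for n in C: print(n,C[n].c)
zs=dict(seat=.082,lid_handle=.035,clamp_hinge=.108,pump_hinge=.072,pump_tip=.124,tin_mid=.015)
s=dict(seat=[253.7,320.3],clamp_hinge=[230,360.3],pump_hinge=[212.8,344.9],pump_tip=[197.2,303.8])
t=dict(seat=[216.6,383.7],lid_handle=[268.3,255.7],clamp_hinge=[174.3,366.2],pump_hinge=[188.9,338.4],pump_tip=[230.7,335.6],tin_mid=[184.7,308])
for k in zs:
    for nn,d in(("scene",s),("top",t)):
        if k in d: print(k,nn,C[nn].onz([d[k][::-1]],zs[k]))
for n in C:
    im=cv2.imread(f"pics/{n}0.png")
    b=(230,130,400,310) if n=="scene" else (215,130,425,300)
    cv2.imwrite(f"pics/{n}0z.png",cv2.resize(im[b[1]:b[3],b[0]:b[2]],None,fx=3.3,fy=3.3,interpolation=cv2.INTER_CUBIC))
E
```

```text
scene [ 0.508  -0.208   0.8307]
top [0.3814 0.2616 0.9135]
seat scene [[0.5486 0.1259 0.082 ]]
seat top [[0.5477 0.1307 0.082 ]]
lid_handle top [[0.4552 0.3938 0.035 ]]
clamp_hinge scene [[0.6351 0.1586 0.108 ]]
clamp_hinge top [[0.6294 0.1645 0.108 ]]
pump_hinge scene [[0.6142 0.223  0.072 ]]
pump_hinge top [[0.6104 0.2192 0.072 ]]
pump_tip scene [[0.5255 0.2404 0.124 ]]
pump_tip top [[0.5144 0.23   0.124 ]]
tin_mid top [[0.6372 0.2832 0.015 ]]
```

View pics/scene0z.png

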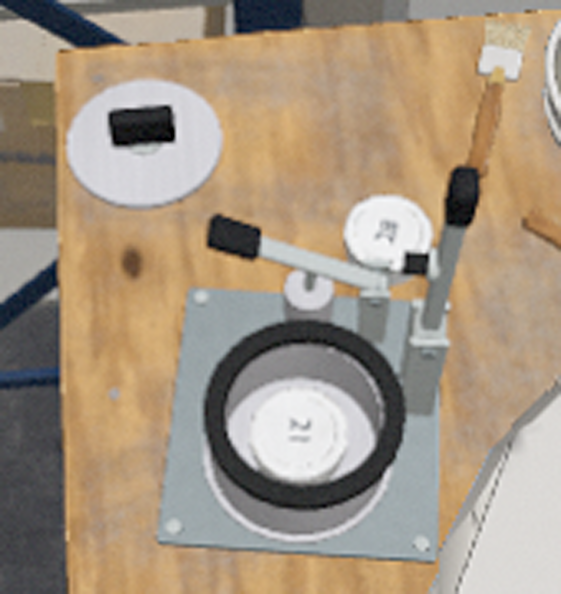

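View pics/top0z.png

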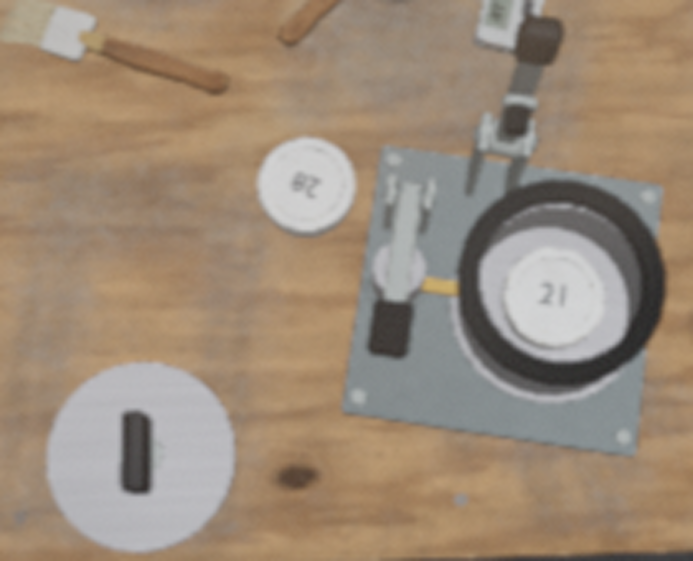

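```bash
cat > fit.py <<'E'
from h import *
from scipy.optimize import minimize
np.set_printoptions(precision=4,suppress=True)
S=4
th=np.linspace(0,2*np.pi,90,endpoint=False)
def circ(x,y,r,z): return np.c_[x+r*np.cos(th),y+r*np.sin(th),th*0+z]
def poly(shape,pts):
    m=np.zeros(shape,np.uint8)
    cv2.fillPoly(m,[np.round(((pts+.5)*S-.5)*16).astype(np.int32)],1,shift=4); return m
def hull(c,P): return cv2.convexHull(c.proj(P).astype(np.float32))[:,0]
def up(m): return cv2.resize(m.astype(np.float32),None,fx=S,fy=S,interpolation=cv2.INTER_LINEAR)
def ring(c,x,y,sh,zt=.082,zb=.070):
    o=poly(sh,hull(c,np.r_[circ(x,y,.064,zt),circ(x,y,.064,zb)]))
    i=poly(sh,c.proj(circ(x,y,.05,zt)))&poly(sh,c.proj(circ(x,y,.05,zb)))
    return o&(1-i)
def fit(render,target,x0,step):
    def cost(p):
        d=0
        for n in target: d+=np.abs(render(n,p)-target[n]).sum()
        return d/S/S
    sim=np.array([x0]+[np.array(x0)+np.eye(len(x0))[k]*step[k] for k in range(len(x0))])
    r=minimize(cost,x0,method='Nelder-Mead',options=dict(initial_simplex=sim,xatol=1e-5,fatol=.1,maxiter=200)); return r.x,r.fun
def box(x,y,a,L,W,z0,z1):
    c,s=np.cos(a),np.sin(a); o=[]
    for z in(z0,z1):
        for i in(-1,1):
            for j in(-1,1): o.append([x+c*i*L/2-s*j*W/2,y+s*i*L/2+c*j*W/2,z])
    return np.array(o)
E
cat > f1.py <<'E'
from fit import *
C=cams(); T={};H={};PL={}
for n in C:
    im=cv2.imread(f"pics/{n}0.png"); g=im.max(2).astype(float)
    def soft(lo,hi): return np.clip((hi-g)/(hi-lo),0,1)
    dark=soft(40,90)
    # region masks
    def near(P,pad):
        m=np.zeros(g.shape,np.uint8); cv2.fillConvexPoly(m,hull(C[n],P).astype(np.int32),1); return cv2.dilate(m,np.ones((pad,pad)))
    T[n]=up(dark*near(circ(.548,.128,.064,.082),15))
    c0=(.4552,.3938)
    H[n]=up(dark*near(circ(*c0,.045,.035),3))
sh=T['top'].shape
for sel in(["scene"],["top"],["scene","top"]):
    r=fit(lambda n,p:ring(C[n],*p,sh),{n:T[n] for n in sel},[.548,.128],[.006,.006]); print("ring",sel,r, [T[n].sum()/16 for n in sel])
    r=fit(lambda n,p:poly(sh,hull(C[n],box(*p,.05,.016,.018,.052))),{n:H[n] for n in sel},[.455,.394,0.],[.006,.006,.1]); print("handle",sel,r,[H[n].sum()/16 for n in sel])
z=np.array([[385,147],[663,187],[633,453],[343,412]])/3.3+[215-.35,130-.35]
P=C['top'].onz(z,.010); print(P,np.linalg.norm(P-np.roll(P,-1,0),axis=1),P.mean(0))
z=np.array([[190,290],[440,312],[438,560],[160,543]])/3.3+[230-.35,130-.35]
P=C['scene'].onz(z,.010); print(P,np.linalg.norm(P-np.roll(P,-1,0),axis=1),P.mean(0))
E
python3 f1.py
```

```text
ring ['scene'] (array([0.5519, 0.1268]), np.float64(465.2149658203125)) [np.float32(870.9)]
handle ['scene'] (array([0.4577, 0.3926, 0.037 ]), np.float64(86.29847717285156)) [np.float32(186.01999)]
ring ['top'] (array([0.5518, 0.1293]), np.float64(750.7901611328125)) [np.float32(633.84)]
handle ['top'] (array([0.4581, 0.394 , 0.0447]), np.float64(203.37750244140625)) [np.float32(63.059998)]
ring ['scene', 'top'] (array([0.5523, 0.1274]), np.float64(1232.023681640625)) [np.float32(870.9), np.float32(633.84)]
handle ['scene', 'top'] (array([0.4582, 0.394 , 0.0666]), np.float64(291.3589172363281)) [np.float32(186.01999), np.float32(63.059998)]
[[0.6618 0.2307 0.01  ]
 [0.6289 0.0446 0.01  ]
 [0.4522 0.0778 0.01  ]
 [0.4831 0.2635 0.01  ]] [0.189  0.1797 0.1882 0.1817] [0.5565 0.1541 0.01  ]
[[0.4841 0.2595 0.01  ]
 [0.6611 0.2229 0.01  ]
 [0.6303 0.0432 0.01  ]
 [0.4526 0.0733 0.01  ]] [0.1808 0.1824 0.1803 0.1888] [0.557  0.1497 0.01  ]
```

Run:
```python
import cv2,numpy as np
g=cv2.imread("pics/top0.png").max(2); 
print(g[216,345:425].tolist()); print(g[268,245:270].tolist())
g=cv2.imread("pics/scene0.png").max(2); print(g[255,285:360].tolist()); print(g[168,255:290].tolist())
```

```text
[199, 199, 199, 198, 198, 199, 198, 187, 150, 93, 67, 66, 68, 65, 86, 142, 182, 190, 189, 186, 187, 185, 180, 185, 204, 209, 209, 208, 210, 210, 210, 211, 209, 202, 185, 170, 166, 186, 205, 202, 191, 196, 207, 210, 209, 211, 210, 209, 201, 196, 207, 208, 202, 191, 190, 190, 191, 189, 175, 132, 97, 93, 92, 82, 62, 50, 51, 51, 53, 48, 57, 101, 148, 166, 167, 168, 171, 171, 173, 173]
[186, 187, 187, 188, 187, 184, 157, 95, 67, 72, 76, 77, 73, 62, 61, 96, 151, 176, 176, 179, 187, 189, 189, 189, 190]
[167, 170, 170, 169, 168, 175, 129, 41, 53, 52, 52, 51, 45, 116, 130, 185, 215, 216, 217, 217, 221, 206, 221, 237, 238, 235, 236, 236, 237, 237, 237, 238, 239, 241, 239, 238, 238, 237, 239, 238, 239, 237, 238, 237, 235, 228, 235, 239, 231, 221, 215, 218, 219, 219, 217, 177, 128, 113, 115, 108, 146, 100, 46, 53, 51, 53, 51, 71, 136, 147, 141, 133, 139, 131, 126]
[213, 213, 214, 213, 215, 217, 218, 188, 73, 18, 31, 27, 29, 28, 28, 20, 27, 18, 27, 32, 21, 15, 22, 29, 17, 22, 12, 50, 201, 221, 216, 215, 217, 218, 219]
```

```bash
cat > f2.py <<'E'
from fit import *
C=cams(); T={};H={}
for n in C:
    im=cv2.imread(f"pics/{n}0.png"); g=cv2.resize(im,None,fx=S,fy=S,interpolation=cv2.INTER_LINEAR).max(2)
    thr=dict(top=120,scene=95)[n]
    def near(P,pad):
        m=np.zeros(g.shape,np.uint8); cv2.fillConvexPoly(m,(hull(C[n],P)*S).astype(np.int32),1); return cv2.dilate(m,np.ones((pad,pad)))
    def big(m,fill):
        cs,_=cv2.findContours(m.astype(np.uint8),cv2.RETR_EXTERNAL,cv2.CHAIN_APPROX_NONE); c=max(cs,key=cv2.contourArea)
        o=np.zeros(g.shape,np.uint8); cv2.drawContours(o,[c],-1,1,-1); return o.astype(float)
    T[n]=big((g<thr)&(near(circ(.55,.128,.064,.076),41)>0),1)
    H[n]=big((g<120)&(near(circ(.456,.394,.035,.035),3)>0),1)
sh=T['top'].shape
R=lambda n,p:poly(sh,hull(C[n],np.r_[circ(*p,.064,.082),circ(*p,.064,.070)]))
B=lambda n,p:poly(sh,hull(C[n],box(*p,.05,.016,.018,.052)))
for sel in(["scene"],["top"],["scene","top"]):
    r=fit(R,{n:T[n] for n in sel},[.548,.128],[.006,.006]); print("ring",sel,r, [T[n].sum()/16 for n in sel])
    q=fit(B,{n:H[n] for n in sel},[.455,.394,0.],[.006,.006,.1]); print("handle",sel,q,[H[n].sum()/16 for n in sel])
o=[]
for n,b in(("scene",(230,130,400,310)),("top",(215,130,425,300))):
    im=cv2.resize(cv2.imread(f"pics/{n}0.png"),None,fx=S,fy=S,interpolation=cv2.INTER_LINEAR)
    for m,col in((R(n,r[0]),(0,255,0)),(B(n,q[0]),(0,255,0)),(T[n].astype(np.uint8),(0,0,255)),(H[n].astype(np.uint8),(0,0,255))):
        cs,_=cv2.findContours(m,cv2.RETR_EXTERNAL,cv2.CHAIN_APPROX_NONE); cv2.drawContours(im,cs,-1,col,1)
    im=im[b[1]*S:b[3]*S,b[0]*S:b[2]*S]; o.append(cv2.resize(im,(400,int(400*im.shape[0]/im.shape[1]))))
h=max(i.shape[0] for i in o); cv2.imwrite("pics/ov1.png",np.hstack([cv2.copyMakeBorder(i,0,h-i.shape[0],0,0,0) for i in o]))
E
python3 f2.py
```

```text
ring ['scene'] (array([0.5513, 0.1276]), np.float64(121.625)) [np.float64(2778.5625)]
handle ['scene'] (array([0.4568, 0.3923, 0.0811]), np.float64(57.5625)) [np.float64(214.5)]
ring ['top'] (array([0.5522, 0.1284]), np.float64(138.6875)) [np.float64(3284.0625)]
handle ['top'] (array([0.4576, 0.3929, 0.0455]), np.float64(57.375)) [np.float64(209.0625)]
ring ['scene', 'top'] (array([0.5519, 0.1282]), np.float64(272.6875)) [np.float64(2778.5625), np.float64(3284.0625)]
handle ['scene', 'top'] (array([0.4581, 0.3938, 0.0278]), np.float64(119.125)) [np.float64(214.5), np.float64(209.0625)]
```

View pics/ov1.png

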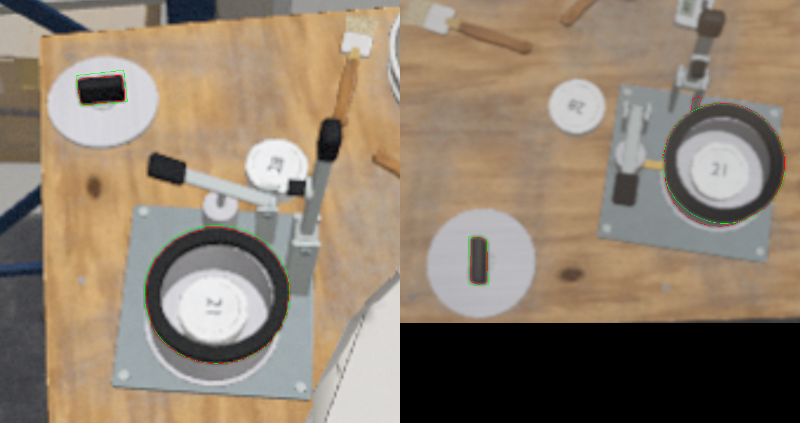

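```bash
cat > f3.py <<'E'
from fit import *
C=cams(); L={}
for n in C:
    im=cv2.resize(cv2.imread(f"pics/{n}0.png"),None,fx=S,fy=S,interpolation=cv2.INTER_LINEAR)
    m0=np.zeros(im.shape[:2],np.uint8); cv2.fillConvexPoly(m0,(hull(C[n],circ(.457,.393,.075,.015))*S).astype(np.int32),1)
    hsv=cv2.cvtColor(im,cv2.COLOR_BGR2HSV)
    m=((hsv[...,1]<65)&(m0>0)).astype(np.uint8)
    cs,_=cv2.findContours(m,cv2.RETR_EXTERNAL,cv2.CHAIN_APPROX_NONE); c=max(cs,key=cv2.contourArea)
    o=np.zeros(m.shape,np.uint8); cv2.drawContours(o,[c],-1,1,-1); L[n]=o.astype(float)
sh=L['top'].shape
F=lambda n,p:poly(sh,hull(C[n],np.r_[circ(*p,.06,.018),circ(*p,.06,.010)]))
for sel in(["scene"],["top"],["scene","top"]):
    print(sel,fit(F,{n:L[n] for n in sel},[.457,.393],[.006,.006]),[L[n].sum()/16 for n in sel])
E
python3 f3.py
cat > mv.py <<'E'
from h import *
from scipy.spatial.transform import Rotation as Ro
np.set_printoptions(precision=4,suppress=True)
def R(): return Ro.from_rotvec(ctrl.get_obs()['tool_rot'])
def st():
    o=ctrl.get_obs(); r=R(); print('t',round(o['t'],2),'p',o['tool_pos'],'F',o['contact_force'],'T',o['wrist_torque'],'open',round(o['opening'],4)); print(r.as_matrix()); return o,r
def down(yaw_y):  # tool x down, tool y along heading yaw_y
    x=np.array([0,0,-1.]); y=np.array([np.cos(yaw_y),np.sin(yaw_y),0]); return Ro.from_matrix(np.c_[x,y,np.cross(x,y)])
def turn(Rt): return np.degrees((R().inv()*Rt).as_rotvec())
def sh(target,Rx=None):
    o=ctrl.get_obs(); d=((Rx or R()).inv()).apply(np.array(target)-o['tool_pos']); return d
E
python3 - <<'E'
from mv import *
st()
for yw in(1.62,1.62-np.pi): print(turn(down(yw)))
E
```

```text
['scene'] (array([0.4569, 0.3925]), np.float64(19.4375)) [np.float64(1520.25)]
['top'] (array([0.4578, 0.3945]), np.float64(166.9375)) [np.float64(2793.6875)]
['scene', 'top'] (array([0.4571, 0.3925]), np.float64(189.5)) [np.float64(1520.25), np.float64(2793.6875)]
t 1.0 p [ 0.1953 -0.5937  0.2036] F [-0.1367 -0.3396  0.4128] T [-0.0223  0.0268 -0.015 ] open 0.0854
[[ 0.      0.3125 -0.9499]
 [ 0.     -0.9499 -0.3125]
 [-1.      0.     -0.    ]]
[-164.6101   -0.       -0.0008]
[15.3899 -0.0005  0.    ]
```

```bash
python3 -m handwheel '[[0.06,[0,0,0],[5.13,0,0]],[0.06,[0,0,0],[5.13,0,0]],[0.06,[0,0,0],[5.13,0,0]],[0.06,[0,-0.035,-0.015],[0,0,0]],[0.06,[0,-0.035,-0.015],[0,0,0]],[0.06,[0,-0.035,-0.015],[0,0,0]],[0.06,[0,-0.035,-0.015],[0,0,0]],[0.06,[0,-0.035,-0.015],[0,0,0]],[0.06,[0,-0.035,-0.015],[0,0,0]],[0.06,[0,-0.035,-0.015],[0,0,0]]]' 60
python3 - <<'E'
from mv import *
st(); print(sh([.36,-.12,.2]),sh([.365,.05,.2]),sh([.457,.393,.1]))
E
```

```text
t: 1.83
tool_pos: [0.2884, -0.3422, 0.2036]
tool_rot: [2.197, 0.053, -2.196]
contact_force: [0.8, 0.3, 0.4]
opening: 0.0602
t 1.83 p [ 0.2884 -0.3422  0.2036] F [0.8037 0.3251 0.3884] T [-0.0259  0.0177  0.0453] open 0.0602
[[ 0.0004  0.0486 -0.9988]
 [-0.0003 -0.9988 -0.0486]
 [-1.      0.0004 -0.0003]]
[ 0.0036 -0.2184 -0.0823] [ 0.0035 -0.388  -0.0956] [ 0.1035 -0.7262 -0.2041]
```

```bash
python3 -m handwheel '[[0.06,[0,-0.039,-0.0098],[0,0,0]],[0.06,[0,-0.039,-0.0098],[0,0,0]],[0.06,[0,-0.039,-0.0098],[0,0,0]],[0.06,[0,-0.039,-0.0098],[0,0,0]],[0.06,[0,-0.039,-0.0098],[0,0,0]],[0.06,[0,-0.039,-0.0098],[0,0,0]],[0.06,[0,-0.039,-0.0098],[0,0,0]],[0.06,[0,-0.039,-0.0098],[0,0,0]],[0.06,[0,-0.039,-0.0098],[0,0,0]],[0.06,[0,-0.039,-0.0098],[0,0,0]]]'
python3 - <<'E'
from mv import *
st(); print(sh([.457,.393,.1]))
E
```

```text
t: 2.67
tool_pos: [0.3668, 0.0526, 0.2041]
tool_rot: [2.199, 0.054, -2.194]
contact_force: [1.9, -0.6, -0.2]
opening: 0.0599
t 2.67 p [0.3668 0.0526 0.2041] F [ 1.8853 -0.5699 -0.2134] T [-0.0767 -0.0422 -0.0187] open 0.0599
[[ 0.0021  0.0492 -0.9988]
 [-0.0002 -0.9988 -0.0492]
 [-1.      0.0003 -0.0021]]
[ 0.1042 -0.3356 -0.1066]
```

```bash
python3 -m handwheel '[[0.06,[0.01,-0.0373,-0.0118],[0,0,0]],[0.06,[0.01,-0.0373,-0.0118],[0,0,0]],[0.06,[0.01,-0.0373,-0.0118],[0,0,0]],[0.06,[0.01,-0.0373,-0.0118],[0,0,0]],[0.06,[0.01,-0.0373,-0.0118],[0,0,0]],[0.06,[0.01,-0.0373,-0.0118],[0,0,0]],[0.06,[0.01,-0.0373,-0.0118],[0,0,0]],[0.06,[0.01,-0.0373,-0.0118],[0,0,0]],[0.06,[0.01,-0.0373,-0.0118],[0,0,0]],[0.06,[0,0,0],[0,0,0]]]'
python3 - <<'E'
from mv import *
st(); print(sh([.457,.393,.024]))
E
```

```text
t: 3.5
tool_pos: [0.4555, 0.3952, 0.1092]
tool_rot: [2.189, 0.057, -2.199]
contact_force: [-0.4, -0.8, -1.1]
opening: 0.06
t 3.5 p [0.4555 0.3952 0.1092] F [-0.3715 -0.7529 -1.1351] T [-0.0522  0.0045 -0.0062] open 0.06
[[-0.0048  0.053  -0.9986]
 [-0.0011 -0.9986 -0.053 ]
 [-1.      0.0008  0.0048]]
[ 0.0852  0.0022 -0.0017]
```

```bash
python3 -m handwheel '[[0.06,[0.025,0.002,-0.0017],[0,0,0]],[0.06,[0.025,0,0],[0,0,0]],[0.06,[0.02,0,0],[0,0,0]],[0.06,[0.012,0,0],[0,0,0]],[0.06,[0,0,0],[0,0,0]],[0.06,[0,0,0],[0,0,0]]]'
python3 - <<'E'
from mv import *
st(); print(sh([.457,.393,.024]))
im=ctrl.get_image("top"); cv2.imwrite("pics/t1.png",cv2.resize(im[180:320,180:330,::-1],None,fx=4,fy=4))
E
```

```text
t: 4.0
tool_pos: [0.458, 0.3889, 0.0315]
tool_rot: [2.196, 0.053, -2.197]
contact_force: [-0.1, 0.2, -0.2]
opening: 0.0602
t 4.0 p [0.458  0.3889 0.0315] F [-0.1366  0.1645 -0.2407] T [-0.0358  0.0162 -0.0169] open 0.0602
[[-0.0006  0.049  -0.9988]
 [-0.0004 -0.9988 -0.049 ]
 [-1.      0.0004  0.0006]]
[ 0.0075 -0.0042  0.0008]
```

View pics/t1.png

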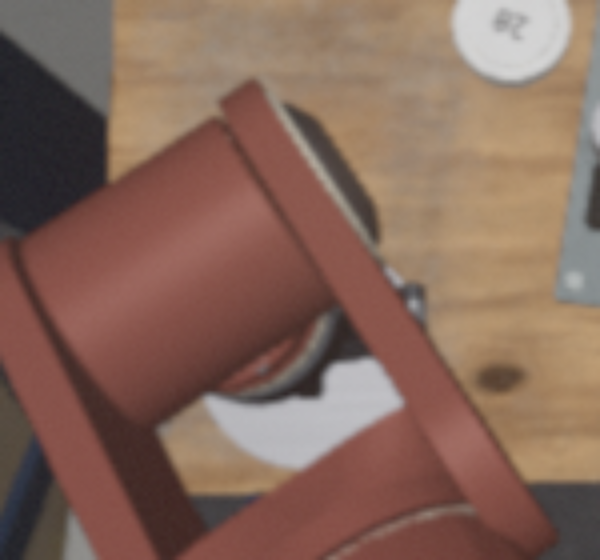

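```bash
python3 -m handwheel '[[0.06,[0.007,-0.0042,0.0008],[0,0,0]],[0.06,[0,0,0],[0,0,0]],[0.0,[0,0,0],[0,0,0]],[0.0,[0,0,0],[0,0,0]],[0.0,[0,0,0],[0,0,0]],[0.0,[0,0,0],[0,0,0]],[0.0,[0,0,0],[0,0,0]],[0.0,[0,0,0],[0,0,0]]]' 60
python3 - <<'E'
from mv import *
st();
E
```

```text
t: 4.72
tool_pos: [0.4572, 0.3933, 0.0247]
tool_rot: [2.197, 0.054, -2.196]
contact_force: [0.5, -0.6, -0.4]
opening: 0.0001
t 4.72 p [0.4572 0.3933 0.0247] F [ 0.5077 -0.5503 -0.374 ] T [ 0.0051  0.051  -0.0141] open 0.0001
[[ 0.0001  0.0491 -0.9988]
 [ 0.0001 -0.9988 -0.0491]
 [-1.     -0.0001 -0.0001]]
```

Run:
```python
from mv import *
im=ctrl.get_image("scene"); cv2.imwrite("pics/s1.png",cv2.resize(im[130:310,200:400,::-1],None,fx=3.3,fy=3.3))
C=cams()
for n in C: print(n,C[n].proj([ctrl.get_obs()['tool_pos'],[.457,.393,.035]]))
st()
```

```text
scene [[272.9728 169.7875]
 [272.5002 167.4432]]
top [[256.6771 267.7183]
 [256.0761 267.4126]]
t 4.77 p [0.4572 0.3933 0.0247] F [-0.3972  0.6349 -0.5699] T [-0.0416  0.0724  0.004 ] open -0.0001
[[ 0.0001  0.0491 -0.9988]
 [ 0.0001 -0.9988 -0.0491]
 [-1.     -0.0001 -0.0001]]
```

View pics/s1.png

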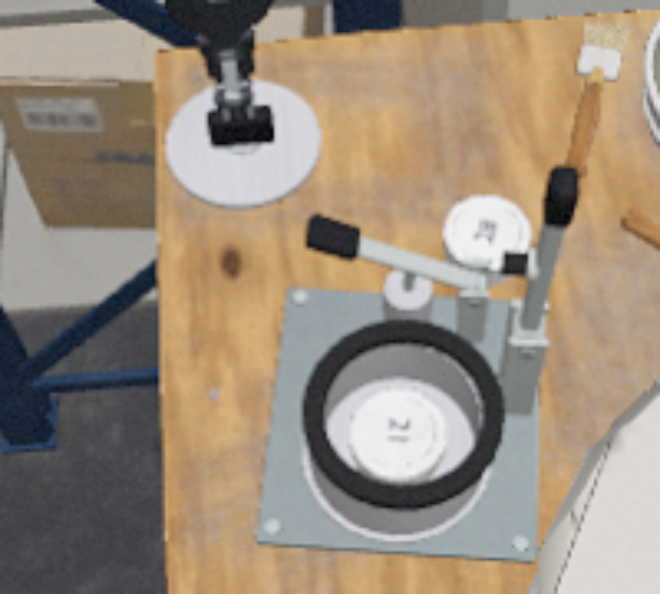

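Run:
```python
from mv import *
im=ctrl.get_image("scene")[:,:,::-1]; a=cv2.imread("pics/scene0.png")
cv2.imwrite("pics/s2.png",np.hstack([cv2.resize(i[135:200,245:305],None,fx=6,fy=6,interpolation=cv2.INTER_CUBIC) for i in(a,im)]))
print(ctrl.get_obs()['effort'])
```

```text
[  0.0017 -40.1631 -32.488    0.0001  -0.0001  -0.    ]
```

View pics/s2.png

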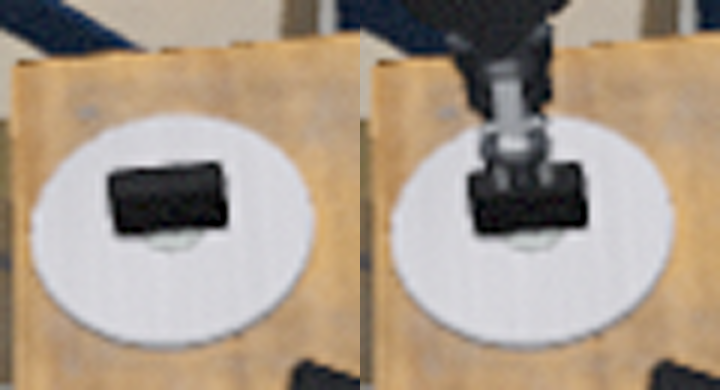

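```bash
python3 -m handwheel '[[0.0,[-0.01,0,0],[0,0,0]],[0.0,[-0.01,0,0],[0,0,0]],[0.0,[0,0,0],[0,0,0]],[0.0,[0,0,0],[0,0,0]]]' 60
python3 - <<'E'
from mv import *
st()
im=ctrl.get_image("scene")[:,:,::-1]; a=cv2.imread("pics/scene0.png")
cv2.imwrite("pics/s3.png",np.hstack([cv2.resize(i[135:200,245:305],None,fx=6,fy=6,interpolation=cv2.INTER_CUBIC) for i in(a,im)]))
E
```

```text
t: 5.15
tool_pos: [0.4583, 0.394, 0.0465]
tool_rot: [2.2, 0.056, -2.194]
contact_force: [0.7, -0.3, 0.5]
opening: 0.0001
t 5.15 p [0.4583 0.394  0.0465] F [ 0.7426 -0.277   0.5229] T [0.0089 0.0539 0.0194] open 0.0001
[[ 0.0027  0.0491 -0.9988]
 [ 0.0018 -0.9988 -0.0491]
 [-1.     -0.0017 -0.0028]]
```

View pics/s3.png

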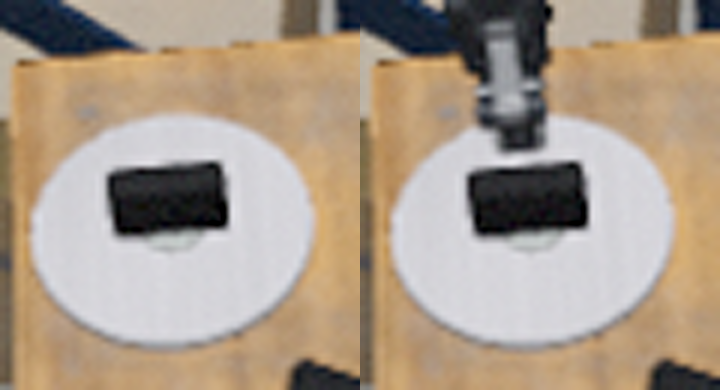

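```bash
python3 -m handwheel '[[0.0,[0.012,0,0],[0,0,0]],[0.0,[0.006,0,0],[0,0,0]],[0.0,[0,0,0],[0,0,0]]]' 30;  python3 -m handwheel '[[0.0,[0.002,0,0],[0,0,0]],[0.0,[0,0,0],[0,0,0]]]';  python3 -m handwheel '[[0.0,[0.002,0,0],[0,0,0]],[0.0,[0,0,0],[0,0,0]]]'
```

```text
t: 5.45
tool_pos: [0.4565, 0.3928, 0.0248]
tool_rot: [2.194, 0.053, -2.198]
contact_force: [-0.2, 0.6, 0.6]
opening: -0.0001
t: 5.62
tool_pos: [0.4567, 0.393, 0.0244]
tool_rot: [2.194, 0.053, -2.198]
contact_force: [-1.6, -2.3, 4.6]
opening: 0.0001
t: 5.78
tool_pos: [0.4567, 0.393, 0.0243]
tool_rot: [2.193, 0.052, -2.198]
contact_force: [-6.5, -4.2, 15.4]
opening: 0.0001
```

```bash
python3 -m handwheel '[[0.0,[0.002,0,0],[0,0,0]],[0.0,[0,0,0],[0,0,0]]]';  python3 -m handwheel '[[0.0,[0.002,0,0],[0,0,0]],[0.0,[0,0,0],[0,0,0]]]'
python3 - <<'E'
from mv import *
st()
im=ctrl.get_image("scene")[:,:,::-1]; a=cv2.imread("pics/scene0.png")
cv2.imwrite("pics/s4.png",np.hstack([cv2.resize(i[135:200,245:305],None,fx=6,fy=6,interpolation=cv2.INTER_CUBIC) for i in(a,im)]))
E
```

```text
t: 5.95
tool_pos: [0.4567, 0.393, 0.0243]
tool_rot: [2.192, 0.052, -2.198]
contact_force: [-10.6, -8.2, 25.0]
opening: 0.0001
t: 6.12
tool_pos: [0.4567, 0.3931, 0.0242]
tool_rot: [2.191, 0.051, -2.199]
contact_force: [-16.1, -12.0, 35.0]
opening: -0.0002
t 6.12 p [0.4567 0.3931 0.0242] F [-16.1341 -12.0163  34.9893] T [-2.001   2.7657 -0.0056] open -0.0002
[[-0.0036  0.0498 -0.9988]
 [-0.0031 -0.9988 -0.0498]
 [-1.      0.0029  0.0037]]
```

View pics/s4.png

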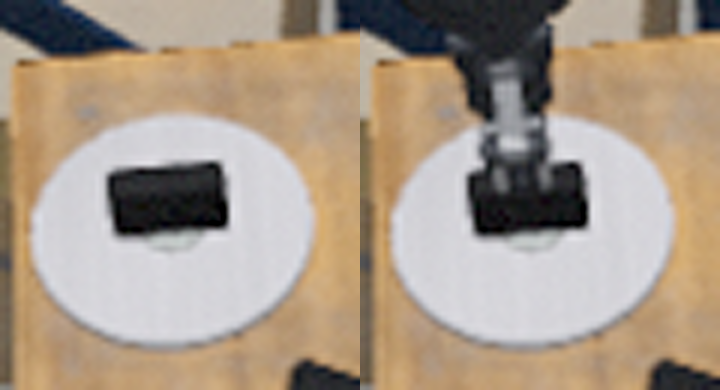

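```bash
python3 -m handwheel '[[0.0,[-0.008,0,0],[0,0,0]],[0.0,[-0.01,0,0],[0,0,0]],[0.0,[-0.02,0,0],[0,0,0]],[0.0,[-0.02,0,0],[0,0,0]],[0.085,[-0.02,0,0],[0,0,0]],[0.085,[-0.02,0,0],[0,0,0]],[0.085,[0,0,0],[0,0,0]],[0.085,[0,0,0],[0,0,0]],[0.085,[0,0,0],[0,0,0]]]' 60
python3 - <<'E'
from mv import *
C=cams()
print(C['scene'].proj([[.4567,.393,.0243],[.4567,.393,.052],[.4567,.382,.052],[.4567,.404,.052],[.4567,.382,.0243]]))
o,r=st(); R_=r.as_matrix()
im=ctrl.get_image("scene")[:,:,::-1].copy()
p=o['tool_pos']
for s in(-.0427,0,.0427):
  for b in(0,.013,.019+.013):
    q=C['scene'].proj([p+R_[:,1]*s-R_[:,0]*b])[0]; cv2.circle(im,tuple(np.round(q*8).astype(int)),4,(0,255,0),-1,shift=3)
cv2.imwrite("pics/s5.png",cv2.resize(im[80:200,230:320],None,fx=6,fy=5,interpolation=cv2.INTER_CUBIC)[:600])
im=ctrl.get_image("top")[:,:,::-1].copy()
cv2.imwrite("pics/t5.png",cv2.resize(im[200:320,200:320],None,fx=4,fy=4,interpolation=cv2.INTER_CUBIC))
E
```

```text
t: 6.92
tool_pos: [0.4564, 0.3927, 0.1149]
tool_rot: [2.194, 0.053, -2.198]
contact_force: [-0.5, -0.1, -1.0]
opening: 0.0605
[[272.7842 169.982 ]
 [271.7249 163.3403]
 [271.9043 166.892 ]
 [271.5483 159.8322]
 [272.967  173.4912]]
t 6.92 p [0.4564 0.3927 0.1149] F [-0.4794 -0.1254 -1.0208] T [-0.023   0.0003  0.0122] open 0.0605
[[-0.002   0.0491 -0.9988]
 [-0.0013 -0.9988 -0.0491]
 [-1.      0.0012  0.0021]]
```

View pics/s5.png

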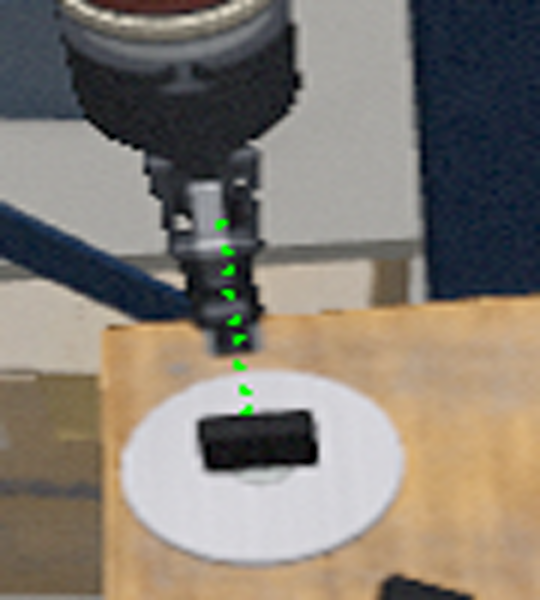

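View pics/t5.png

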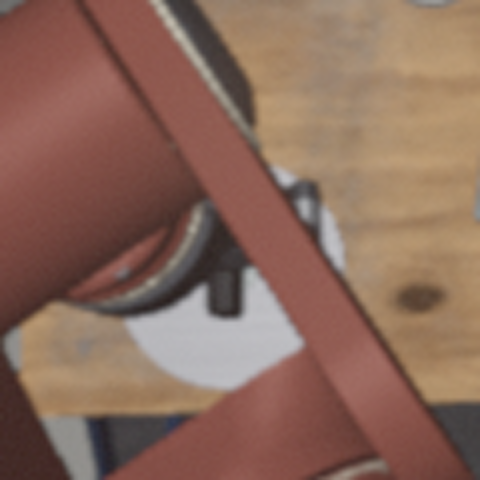

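Run:
```python
from mv import *
C=cams()
p=np.array([.4564,.3927,.1149])
for dz in(0,.028):
  for s in(-1,1):
    q=p+[0,s*.030,dz+.007]; qo=p+[0,s*.045,dz+.007]
    print(dz,s,'scene',C['scene'].proj([q,qo]).ravel(),'top',C['top'].proj([q,qo]).ravel())
```

```text
0 -1 scene [269.1652 155.3006 269.4055 160.4875] top [265.4203 263.4404 273.4768 263.2311]
0 1 scene [268.2596 135.4774 268.0464 130.7422] top [233.1518 264.2875 225.0723 264.5018]
0.028 -1 scene [267.8844 147.4481 268.1168 152.6984] top [263.4407 262.006  271.7865 261.7893]
0.028 1 scene [267.011  127.4123 266.8059 122.6335] top [230.0113 262.8834 221.6403 263.1054]
```

```bash
python3 -m handwheel '[[0.06,[0.03,0,0],[0,0,0]],[0.06,[0.03,0,0],[0,0,0]],[0.06,[0.025,0,0],[0,0,0]],[0.06,[0.012,0,0],[0,0,0]],[0.06,[0,0,0],[0,0,0]],[0.06,[0,0,0],[0,0,0]]]' 60
python3 - <<'E'
from mv import *
o,r=st(); print(sh([.457,.393,-.003]))
im=ctrl.get_image("scene")[:,:,::-1].copy()
cv2.imwrite("pics/s6.png",cv2.resize(im[110:200,230:320],None,fx=6,fy=6,interpolation=cv2.INTER_CUBIC)[:600])
E
```

```text
t: 7.52
tool_pos: [0.4566, 0.3929, 0.0186]
tool_rot: [2.194, 0.053, -2.198]
contact_force: [0.2, 0.3, -0.4]
opening: 0.0602
t 7.52 p [0.4566 0.3929 0.0186] F [ 0.2376  0.2881 -0.4054] T [-0.0019  0.0058 -0.0584] open 0.0602
[[-0.0019  0.0492 -0.9988]
 [-0.0013 -0.9988 -0.0492]
 [-1.      0.0012  0.002 ]]
[ 0.0216 -0.0001 -0.0005]
```

View pics/s6.png

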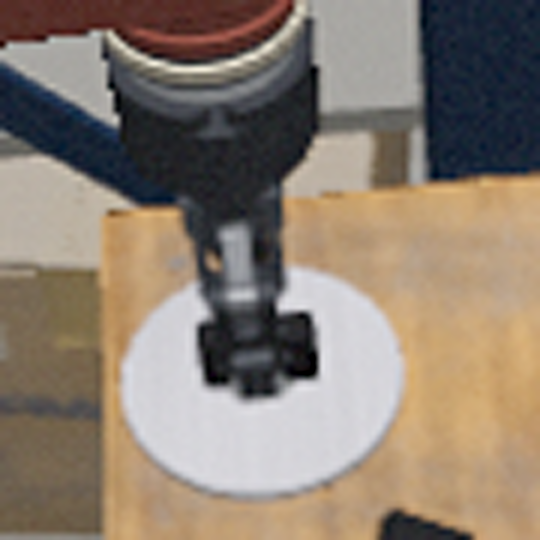

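```bash
python3 -m handwheel '[[0.06,[0.014,0,0],[0,0,0]],[0.06,[0.005,0,0],[0,0,0]],[0.06,[0,0,0],[0,0,0]],[0.06,[0,0,0],[0,0,0]]]' 60; python3 -m handwheel '[[0.0,[0,0,0],[0,0,0]],[0.0,[0,0,0],[0,0,0]],[0.0,[0,0,0],[0,0,0]],[0.0,[0,0,0],[0,0,0]],[0.0,[0,0,0],[0,0,0]],[0.0,[0,0,0],[0,0,0]]]' 60
```

```text
t: 7.9
tool_pos: [0.457, 0.3932, 0.0004]
tool_rot: [2.196, 0.054, -2.197]
contact_force: [-0.3, -0.2, -0.7]
opening: 0.0599
t: 8.4
tool_pos: [0.4577, 0.3936, 0.0013]
tool_rot: [2.198, 0.055, -2.196]
contact_force: [0.7, 0.2, 2.4]
opening: 0.015
```

```bash
python3 -m handwheel '[[0.0,[-0.01,0,0],[0,0,0]],[0.0,[-0.02,0,0],[0,0,0]],[0.0,[-0.03,0,0],[0,0,0]],[0.0,[-0.03,0,0],[0,0,0]],[0.0,[-0.03,0,0],[0,0,0]],[0.0,[-0.03,0,0],[0,0,0]],[0.0,[-0.01,0,0],[0,0,0]],[0.0,[0,0,0],[0,0,0]]]' 60;python3 - <<'E'
from mv import *
o,r=st(); print(sh([.552,.128,.163]))
im=ctrl.get_image("scene")[:,:,::-1].copy()
cv2.imwrite("pics/s7.png",cv2.resize(im[40:280,200:400],None,fx=3,fy=2.5,interpolation=cv2.INTER_CUBIC)[:600])
E
```

```text
t: 9.07
tool_pos: [0.4588, 0.3944, 0.1644]
tool_rot: [2.204, 0.058, -2.192]
contact_force: [0.0, 1.4, -2.6]
opening: 0.0147
t 9.07 p [0.4588 0.3944 0.1644] F [ 0.0082  1.4383 -2.6186] T [ 0.0188 -0.0512 -0.0347] open 0.0147
[[ 0.0055  0.0493 -0.9988]
 [ 0.0036 -0.9988 -0.0492]
 [-1.     -0.0033 -0.0056]]
[ 0.001   0.2707 -0.08  ]
```

View pics/s7.png

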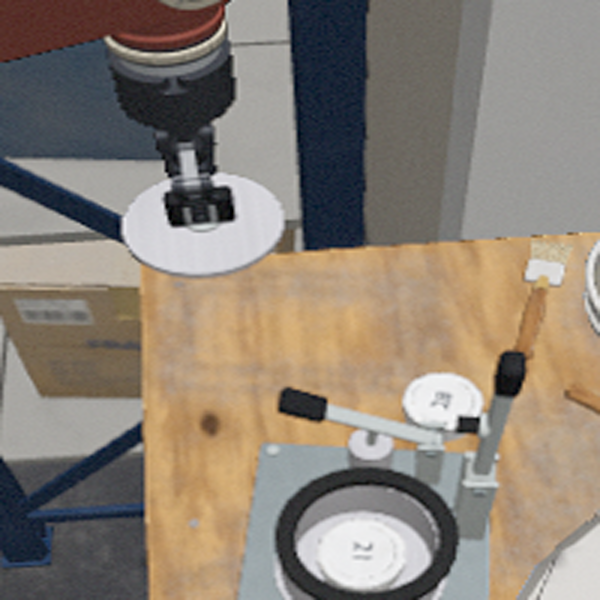

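```bash
python3 -m handwheel '[[0.0,[0,0.02,-0.006],[0,0,0]],[0.0,[0,0.03,-0.009],[0,0,0]],[0.0,[0,0.035,-0.0105],[0,0,0]],[0.0,[0,0.035,-0.0105],[0,0,0]],[0.0,[0,0.035,-0.0105],[0,0,0]],[0.0,[0,0.035,-0.0105],[0,0,0]],[0.0,[0,0.035,-0.0105],[0,0,0]],[0.0,[0,0.03,-0.009],[0,0,0]],[0.0,[0,0.014,-0.004],[0,0,0]],[0.0,[0,0,0],[0,0,0]]]' 60;python3 - <<'E'
from mv import *
o,r=st(); print(sh([.5517,.128,.1]))
im=ctrl.get_image("scene")[:,:,::-1].copy(); cv2.imwrite("pics/scene8.png",im)
cv2.imwrite("pics/s8.png",cv2.resize(im[120:320,220:420],None,fx=3,fy=3,interpolation=cv2.INTER_CUBIC)[:600])
im=ctrl.get_image("top")[:,:,::-1].copy(); cv2.imwrite("pics/top8.png",im)
cv2.imwrite("pics/t8.png",cv2.resize(im[120:320,240:440],None,fx=3,fy=3,interpolation=cv2.INTER_CUBIC)[:600])
E
```

```text
t: 9.95
tool_pos: [0.5496, 0.1252, 0.1566]
tool_rot: [2.191, 0.048, -2.204]
contact_force: [0.8, 0.1, -2.9]
opening: 0.0148
t 9.95 p [0.5496 0.1252 0.1566] F [ 0.7662  0.1351 -2.9016] T [ 0.0055 -0.0704 -0.0267] open 0.0148
[[-0.0059  0.0449 -0.999 ]
 [-0.0018 -0.999  -0.0448]
 [-1.      0.0015  0.006 ]]
[ 0.0566 -0.0028 -0.0025]
```

View pics/s8.png

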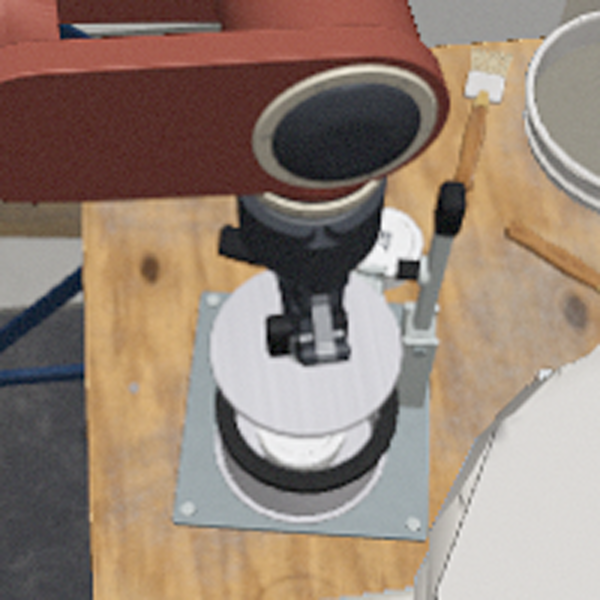

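View pics/t8.png

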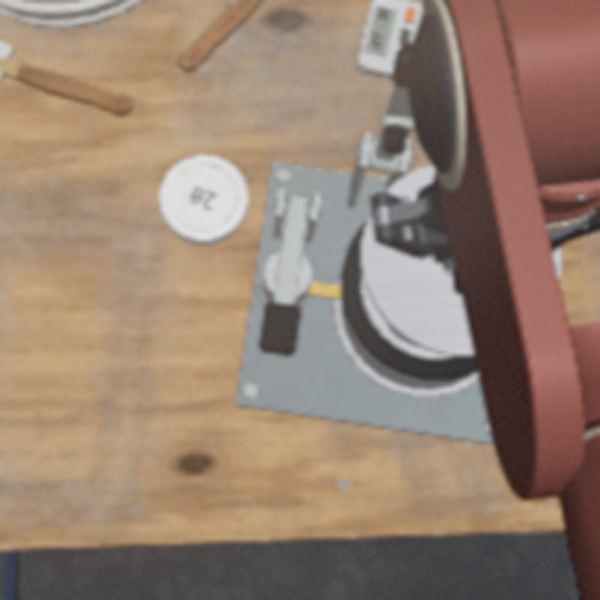

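```bash
python3 -m handwheel '[[0.0,[0.02,-0.0015,-0.001],[0,0,0]],[0.0,[0.02,-0.001,-0.001],[0,0,0]],[0.0,[0.014,0,-0.0],[0,0,0]],[0.0,[0.006,0,0],[0,0,0]],[0.0,[0,0,0],[0,0,0]],[0.0,[0,0,0],[0,0,0]]]' 60;python3 - <<'E'
from mv import *
o,r=st(); print(sh([.5517,.128,.09]))
im=ctrl.get_image("scene")[:,:,::-1].copy(); cv2.imwrite("pics/scene9.png",im)
a=cv2.resize(im[180:310,260:400],None,fx=4,fy=4,interpolation=cv2.INTER_CUBIC)
cv2.imwrite("pics/s9.png",a)
im=ctrl.get_image("top")[:,:,::-1].copy(); cv2.imwrite("pics/top9.png",im)
E
```

```text
t: 10.55
tool_pos: [0.5523, 0.1317, 0.1003]
tool_rot: [2.195, 0.055, -2.197]
contact_force: [-0.3, -0.2, -3.8]
opening: 0.0149
t 10.55 p [0.5523 0.1317 0.1003] F [-0.2858 -0.1546 -3.7991] T [ 0.0259 -0.0447  0.0022] open 0.0149
[[-0.0009  0.05   -0.9987]
 [-0.     -0.9988 -0.05  ]
 [-1.     -0.      0.0009]]
[0.0103 0.0036 0.0008]
```

View pics/s9.png

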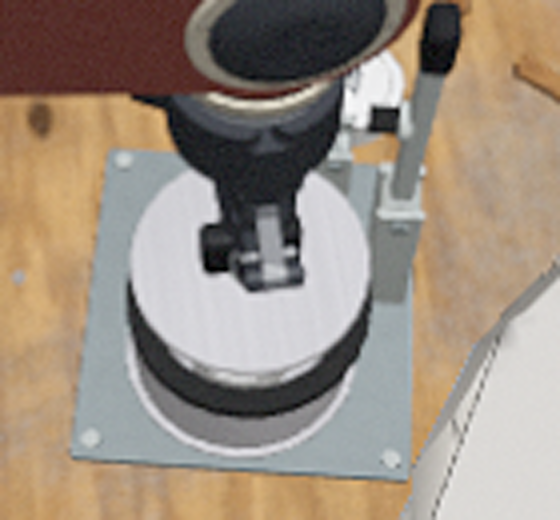

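```bash
cat > f4.py <<'E'
from fit import *
import sys
k=sys.argv[1]; Lz=float(sys.argv[2]); C=cams(); c=C['scene']
im=cv2.resize(cv2.imread(f"pics/scene{k}.png"),None,fx=S,fy=S,interpolation=cv2.INTER_LINEAR)
hsv=cv2.cvtColor(im,cv2.COLOR_BGR2HSV); hh,ww=im.shape[:2]
def F(p,z0=.010,z1=.018,r=.06): return poly((hh,ww),hull(c,np.r_[circ(*p,r,Lz+z1),circ(*p,r,Lz+z0)]))
m=((hsv[...,2]>175)&(hsv[...,1]<40)).astype(np.uint8)
box0=np.zeros_like(m); box0[:,:]=0
u0,v0=c.proj([[.552,.130,Lz+.014]])[0]*S
box0[int(v0-5*S):int(v0+45*S),int(u0-45*S):int(u0+45*S)]=1
m&=box0
cs,_=cv2.findContours(m,cv2.RETR_EXTERNAL,cv2.CHAIN_APPROX_NONE); cc=max(cs,key=cv2.contourArea); t=np.zeros_like(m); cv2.drawContours(t,[cc],-1,1,-1)
def cost(p): return (np.abs(F(p).astype(float)-t)*box0).sum()/16
r=minimize(cost,[.552,.130],method='Nelder-Mead',options=dict(initial_simplex=[[.552,.13],[.558,.13],[.552,.136]],xatol=1e-5,fatol=.1))
print(r.x,r.fun,t.sum()/16)
b=im.copy()
for mm,col in((F(r.x),(0,255,0)),(t,(0,0,255))):
    cs,_=cv2.findContours(mm,cv2.RETR_EXTERNAL,cv2.CHAIN_APPROX_NONE); cv2.drawContours(b,cs,-1,col,1)
cv2.imwrite(f"pics/ov{k}.png",b[180*4:310*4,260*4:400*4])
E
python3 f4.py 9 .099
```

```text
[0.5527 0.1333] 344.25 1375.6875
```

View pics/ov9.png

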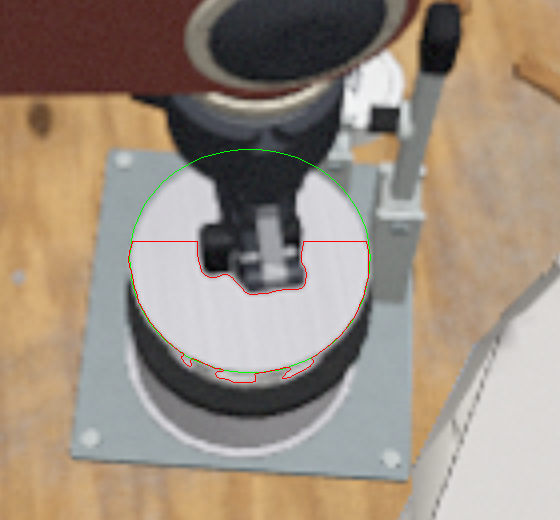

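```bash
python3 -m handwheel '[[0.0,[0.006,0.0036,0.0008],[0,0,0]],[0.0,[0.006,0,0],[0,0,0]],[0.0,[0,0,0],[0,0,0]],[0.0,[0,0,0],[0,0,0]]]' 60; python3 -m handwheel '[[0.0,[0.003,0,0],[0,0,0]],[0.0,[0,0,0],[0,0,0]],[0.0,[0,0,0],[0,0,0]]]'; python3 -m handwheel '[[0.0,[0.003,0,0],[0,0,0]],[0.0,[0,0,0],[0,0,0]],[0.0,[0,0,0],[0,0,0]]]'
```

```text
t: 10.98
tool_pos: [0.5515, 0.1273, 0.088]
tool_rot: [2.195, 0.054, -2.198]
contact_force: [-0.2, -0.7, -3.5]
opening: 0.0146
t: 11.23
tool_pos: [0.552, 0.1275, 0.0855]
tool_rot: [2.196, 0.054, -2.197]
contact_force: [-0.8, 0.0, -3.4]
opening: 0.0146
t: 11.48
tool_pos: [0.5519, 0.1275, 0.0824]
tool_rot: [2.196, 0.054, -2.197]
contact_force: [-0.1, 0.1, -2.5]
opening: 0.0146
```

```bash
python3 -m handwheel '[[0.0,[0.002,0,0],[0,0,0]],[0.0,[0,0,0],[0,0,0]],[0.0,[0,0,0],[0,0,0]]]'; python3 -m handwheel '[[0.0,[0.002,0,0],[0,0,0]],[0.0,[0,0,0],[0,0,0]],[0.0,[0,0,0],[0,0,0]]]';python3 -c "
from mv import *
st()"
```

```text
t: 11.73
tool_pos: [0.552, 0.1275, 0.0805]
tool_rot: [2.196, 0.054, -2.197]
contact_force: [0.5, -0.6, -2.4]
opening: 0.0146
t: 11.98
tool_pos: [0.5519, 0.1275, 0.0784]
tool_rot: [2.196, 0.054, -2.197]
contact_force: [-0.9, 0.0, -3.6]
opening: 0.0148
t 11.98 p [0.5519 0.1275 0.0784] F [-0.9415  0.0105 -3.6309] T [-0.0463 -0.0509  0.0308] open 0.0148
[[-0.0003  0.0492 -0.9988]
 [-0.     -0.9988 -0.0492]
 [-1.      0.      0.0003]]
```

```bash
python3 -m handwheel '[[0.0,[0.002,0,0],[0,0,0]],[0.0,[0.001,0,0],[0,0,0]],[0.0,[0,0,0],[0,0,0]]]'; python3 -m handwheel '[[0.0,[0.002,0,0],[0,0,0]],[0.0,[0,0,0],[0,0,0]],[0.0,[0,0,0],[0,0,0]]]';python3 -m handwheel '[[0.0,[0.002,0,0],[0,0,0]],[0.0,[0,0,0],[0,0,0]],[0.0,[0,0,0],[0,0,0]]]'
```

```text
t: 12.23
tool_pos: [0.5518, 0.1275, 0.0752]
tool_rot: [2.196, 0.054, -2.197]
contact_force: [0.6, -0.3, -3.6]
opening: 0.0147
t: 12.48
tool_pos: [0.552, 0.1275, 0.0736]
tool_rot: [2.196, 0.054, -2.197]
contact_force: [-0.1, -0.1, -3.3]
opening: 0.0151
t: 12.73
tool_pos: [0.5523, 0.1276, 0.0733]
tool_rot: [2.196, 0.054, -2.196]
contact_force: [-4.1, 0.1, 4.9]
opening: 0.0146
```

```bash
python3 -m handwheel '[[0.05,[0,0,0],[0,0,0]],[0.05,[0,0,0],[0,0,0]],[0.05,[0,0,0],[0,0,0]],[0.05,[0,0,0],[0,0,0]],[0.05,[-0.02,0,0],[0,0,0]],[0.05,[-0.03,0,0],[0,0,0]],[0.05,[-0.03,0,0],[0,0,0]],[0.0,[-0.03,0,0],[0,0,0]],[0.0,[0,0,0],[0,0,0]]]' 60;python3 - <<'E'
from mv import *
o,r=st()
im=ctrl.get_image("scene")[:,:,::-1].copy(); cv2.imwrite("pics/scene10.png",im)
a=cv2.resize(im[150:310,240:400],None,fx=3.6,fy=3.6,interpolation=cv2.INTER_CUBIC)
cv2.imwrite("pics/s10.png",a)
for n in("clamp_hinge","clamp_tip","pump_tip","pump_hinge"):
    print(n,[(round(d['score'],2),np.round(d['centre'],1)) for d in ctrl.tip_of(n,"scene")[:2]])
E
python3 f4.py 10 .072
```

```text
t: 13.48
tool_pos: [0.5562, 0.128, 0.1897]
tool_rot: [2.211, 0.055, -2.183]
contact_force: [1.4, 0.6, 1.3]
opening: 0.0267
t 13.48 p [0.5562 0.128  0.1897] F [1.4435 0.5764 1.2573] T [0.0491 0.0116 0.0055] open 0.0267
[[ 0.0127  0.0493 -0.9987]
 [ 0.0012 -0.9988 -0.0493]
 [-0.9999 -0.0006 -0.0128]]
clamp_hinge [(0.87, array([229.8, 356.9]))]
clamp_tip [(0.78, array([192.9, 373.5]))]
pump_tip [(0.71, array([197.8, 303.9]))]
pump_hinge [(0.59, array([215.2, 346.8]))]
[0.5535 0.1295] 257.75 1414.375
```

View pics/s10.png

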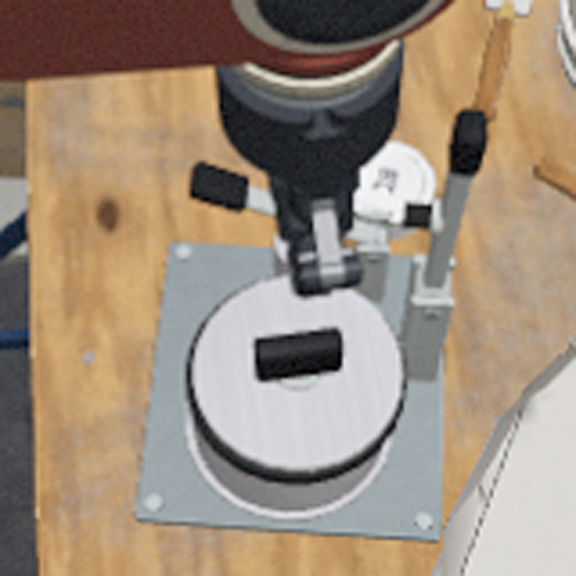

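View pics/ov10.png

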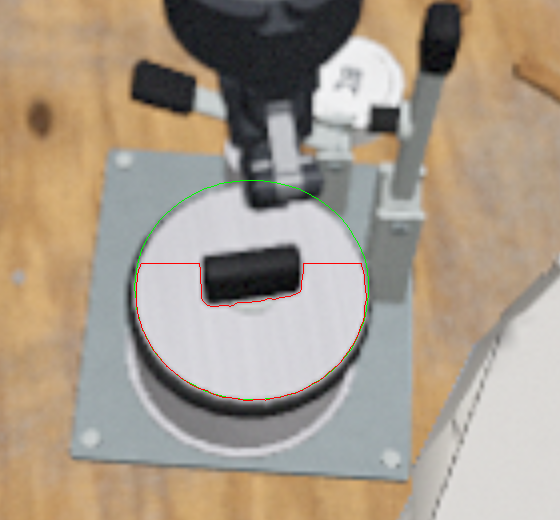

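Run:
```python
from mv import *
im=ctrl.get_image("top")[:,:,::-1].copy(); cv2.imwrite("pics/top10.png",im)
C=cams()
from scipy.optimize import least_squares
# chamber: yaw, hinge; clamp q
def pts(hx,hy,yaw,q):
    r,o=.150,.008
    x=-r*np.cos(q)+o*np.sin(q); z=r*np.sin(q)+o*np.cos(q)
    return [hx+x*np.cos(yaw),hy+x*np.sin(yaw),.108+z]
obs=[(.1,)]
def res(p):
    hx,hy,yaw,q=p
    a=C['scene'].proj([[hx,hy,.108],pts(*p)]); b=C['top'].proj([[hx,hy,.108]])
    return np.r_[(a-[[358.6,229.9],[372.7,191.9]]).ravel(),(b-[[366.2,174.3]]).ravel(),(yaw+.172)*200]
s=least_squares(res,[.632,.162,-.172,1.5]); print(s.x,s.fun,C['top'].proj([pts(*s.x)]),pts(*s.x),pts(*s.x[:3],0))
```

```text
[ 0.6301  0.1602 -0.1723  1.6062] [-0.7717 -0.3565  0.2004 -1.8463  2.1244 -0.4265 -0.0586] [[379.2158 139.3443]] [np.float64(0.6432539259460833), np.float64(0.15789993091692128), np.float64(0.25762314262874386)] [np.float64(0.48237077021341573), np.float64(0.18589652852955368), np.float64(0.11599999999999999)]
```

View pics/top10.png

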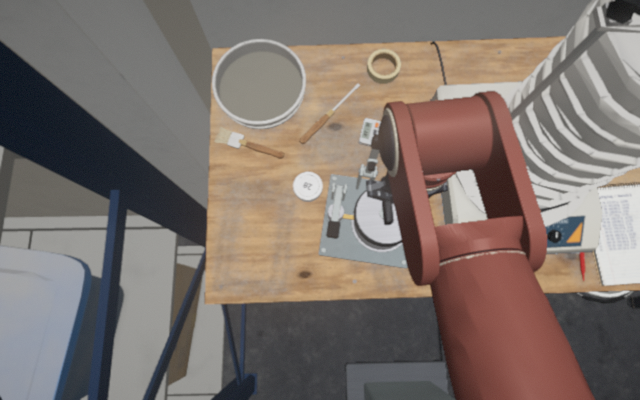

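```bash
python3 -m handwheel '[[0.0,[-0.03,0,0],[0,0,0]],[0.0,[-0.03,0,0],[0,0,0]],[0.0,[-0.025,0,0],[0,0,0]],[0.0,[-0.015,0,0],[0,0,0]],[0.0,[0,0,0],[0,0,0]],[0.0,[0,0,0],[0,0,0]]]' 60;python3 - <<'E'
from mv import *
o,r=st();print(sh([.680,.153,.29])); print(o['q'])
E
```

```text
t: 14.28
tool_pos: [0.552, 0.1275, 0.2809]
tool_rot: [2.196, 0.054, -2.197]
contact_force: [0.5, -0.0, -0.1]
opening: -0.0001
t 14.28 p [0.552  0.1275 0.2809] F [ 0.5421 -0.0375 -0.0798] T [-0.0227  0.0581  0.0352] open -0.0001
[[-0.0004  0.0492 -0.9988]
 [-0.0001 -0.9988 -0.0492]
 [-1.      0.      0.0004]]
[-0.0092 -0.0192 -0.129 ]
[ 0.0957 -0.1203  1.6544 -0.      1.6079  1.6173]
```

Run:
```python
from mv import *
C=cams()
im=ctrl.get_image("top")[:,:,::-1].copy(); cv2.imwrite("pics/top11.png",im)
im=ctrl.get_image("scene")[:,:,::-1].copy(); cv2.imwrite("pics/scene11.png",im)
for z in(.35,.45,.5): print(z,C['top'].onz([(540,240),(510,100),(400,110),(420,280)],z)[:,:2].round(3).tolist())
print(C['top'].proj([[.46,0,.7],[.46,0,0.],[.46,-.3,.7],[.75,0,.7]]))
```

```text
0.35 [[0.457, -0.034], [0.662, -0.02], [0.651, 0.14], [0.408, 0.131]]
0.45 [[0.444, 0.019], [0.612, 0.03], [0.603, 0.161], [0.403, 0.154]]
0.5 [[0.437, 0.045], [0.587, 0.055], [0.579, 0.172], [0.401, 0.165]]
[[ 814.7595  139.269 ]
 [ 441.5408  262.7966]
 [1474.2951  118.9811]
 [ 693.1242 -262.8637]]
```

View pics/top11.png

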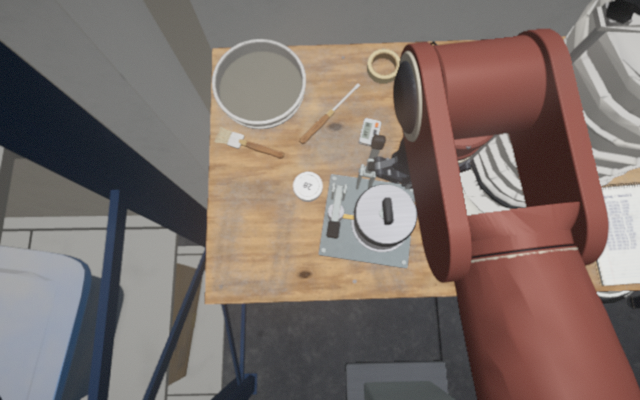

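View pics/scene11.png

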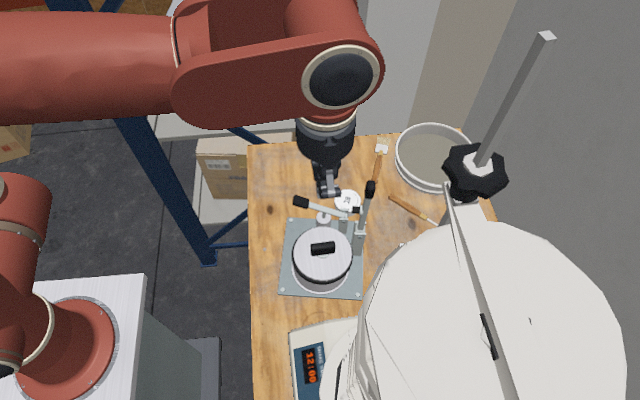

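```bash
python3 -m handwheel '[[0.0,[-0.005,-0.012,0],[0,0,0]],[0.0,[-0.005,-0.012,-0.01],[0,0,0]],[0.0,[0,0,-0.02],[0,0,0]],[0.0,[0,0,-0.025],[0,0,0]],[0.0,[0,0,-0.025],[0,0,0]],[0.0,[0,0,0],[0,0,0]]]' 60;python3 - <<'E'
from mv import *
o,r=st();print(sh([.680,.153,.29])); print(o['q'])
E
```

```text
t: 14.88
tool_pos: [0.6327, 0.1561, 0.2884]
tool_rot: [2.193, 0.054, -2.2]
contact_force: [-0.0, 0.1, -0.9]
opening: -0.0001
t 14.88 p [0.6327 0.1561 0.2884] F [-0.0101  0.1342 -0.8734] T [ 0.0041 -0.0054  0.0307] open -0.0001
[[-0.0031  0.049  -0.9988]
 [-0.0003 -0.9988 -0.049 ]
 [-1.      0.0002  0.0031]]
[-0.0018  0.0054 -0.0471]
[0.1278 0.0815 1.4431 0.0001 1.6202 1.6495]
```

```bash
python3 -m handwheel '[[0.0,[0,0,-0.02],[0,0,0]],[0.0,[0,0,-0.025],[0,0,0]],[0.0,[0,0,-0.005],[0,0,0]],[0.0,[0,0,0],[0,0,0]],[0.0,[0,0,0],[0,0,0]],[0.0,[0.025,0,0],[0,0,0]],[0.0,[0.025,0,0],[0,0,0]],[0.0,[0.016,0,0],[0,0,0]],[0.0,[0,0,0],[0,0,0]],[0.0,[0,0,0],[0,0,0]]]' 60;python3 - <<'E'
from mv import *
o,r=st(); print(o['q'])
im=ctrl.get_image("top")[:,:,::-1].copy(); cv2.imwrite("pics/top12.png",im[0:300,240:640])
im=ctrl.get_image("scene")[:,:,::-1].copy(); cv2.imwrite("pics/s12.png",cv2.resize(im[120:320,260:440],None,fx=3,fy=3))
E
```

```text
t: 15.72
tool_pos: [0.6792, 0.1581, 0.2247]
tool_rot: [2.193, 0.054, -2.199]
contact_force: [0.4, -0.3, 0.1]
opening: -0.0002
t 15.72 p [0.6792 0.1581 0.2247] F [ 0.3571 -0.252   0.1259] T [ 0.0728 -0.0129 -0.0313] open -0.0002
[[-0.0026  0.0495 -0.9988]
 [-0.0002 -0.9988 -0.0495]
 [-1.      0.0001  0.0026]]
[0.122  0.2108 1.4051 0.0001 1.5283 1.6433]
```

View pics/s12.png

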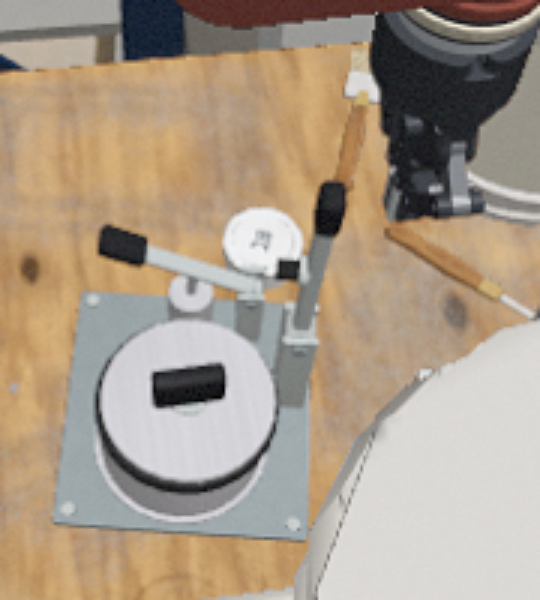

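```bash
cat > arc.py <<'E'
from mv import *
import sys
def way(q,r,hx=.6301,hy=.1602,yaw=-.172,o=.008,dz=.0277,off=None):
    e=(.011*min(1,q/0.6)) if off is None else off
    u=-r*np.cos(q)+o*np.sin(q)+e; z=.108+r*np.sin(q)+o*np.cos(q)
    return np.array([hx+u*np.cos(yaw),hy+u*np.sin(yaw),z-dz])
if __name__=="__main__":
    p=ctrl.get_obs()['tool_pos']; Ri=R().inv()
    for q in [float(a) for a in sys.argv[1:]]:
        w=way(q,.145); print(q,w,Ri.apply(w-p)); p=w
E
python3 arc.py 1.6 1.48 1.36 1.24 1.12 1.0 .88 .76 .64 .52 .4 .3 .2 .1 .03 0
```

```text
1.6 [0.653  0.1562 0.225 ] [0.0027 0.0006 0.0281]
1.48 [0.6358 0.1592 0.2254] [-0.0005 -0.0038  0.017 ]
1.36 [0.6188 0.1622 0.2238] [ 0.0016 -0.0038  0.0169]
1.24 [0.602  0.1651 0.22  ] [ 0.0037 -0.0037  0.0166]
1.12 [0.5858 0.1679 0.2143] [ 0.0057 -0.0036  0.0161]
1.0 [0.5704 0.1706 0.2066] [ 0.0076 -0.0034  0.0153]
0.88 [0.556  0.1731 0.1972] [ 0.0094 -0.0032  0.0143]
0.76 [0.5428 0.1754 0.186 ] [ 0.0111 -0.0029  0.0131]
0.64 [0.5311 0.1774 0.1733] [ 0.0127 -0.0026  0.0117]
0.52 [0.5194 0.1794 0.1593] [ 0.014  -0.0026  0.0115]
0.4 [0.5088 0.1813 0.1441] [ 0.0151 -0.0024  0.0106]
0.3 [0.5014 0.1826 0.1308] [ 0.0133 -0.0017  0.0074]
0.2 [0.4953 0.1836 0.1169] [ 0.0138 -0.0014  0.0061]
0.1 [0.4905 0.1844 0.1027] [ 0.0142 -0.001   0.0047]
0.03 [0.4881 0.1849 0.0926] [ 0.0101 -0.0005  0.0025]
0.0 [0.4872 0.185  0.0883] [ 0.0043 -0.0002  0.0008]
```

```bash
python3 -m handwheel '[[0.0,[0.001,0,0.014],[0,0,0]],[0.0,[0.001,0,0.014],[0,0,0]],[0.0,[0,-0.004,0.017],[0,0,0]],[0.0,[0.0015,-0.004,0.017],[0,0,0]],[0.0,[0.0037,-0.004,0.017],[0,0,0]],[0.0,[0.0057,-0.0036,0.016],[0,0,0]],[0.0,[0,0,0],[0,0,0]]]' 60;python3 - <<'E'
from mv import *
o,r=st()
im=ctrl.get_image("scene")[:,:,::-1].copy(); cv2.imwrite("pics/s13.png",cv2.resize(im[120:320,260:440],None,fx=3,fy=3))
E
```

```text
t: 16.4
tool_pos: [0.5852, 0.1688, 0.2153]
tool_rot: [2.202, 0.054, -2.19]
contact_force: [0.4, -1.2, -0.0]
opening: -0.0001
t 16.4 p [0.5852 0.1688 0.2153] F [ 0.4012 -1.1631 -0.0139] T [-0.106  -0.089   0.0436] open -0.0001
[[ 0.0056  0.0497 -0.9987]
 [-0.0003 -0.9988 -0.0497]
 [-1.      0.0006 -0.0056]]
```

View pics/s13.png

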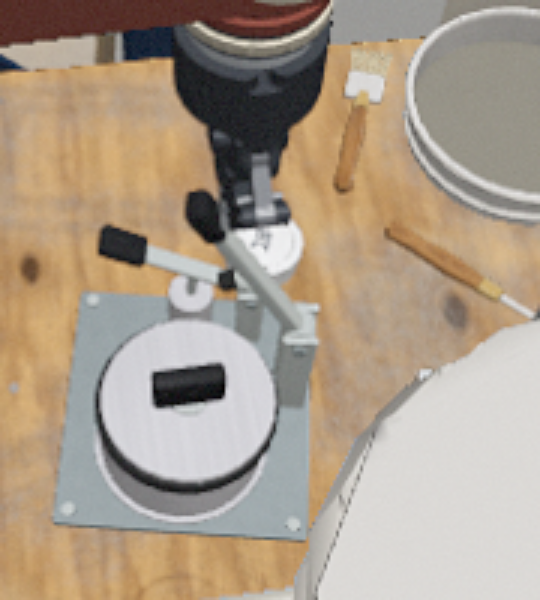

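```bash
python3 -m handwheel '[[0.0,[0.008,-0.0034,0.0153],[0,0,0]],[0.0,[0.0094,-0.0032,0.0143],[0,0,0]],[0.0,[0.0111,-0.0029,0.0131],[0,0,0]],[0.0,[0.0127,-0.0026,0.0117],[0,0,0]],[0.0,[0.014,-0.0026,0.0115],[0,0,0]],[0.0,[0.015,-0.0024,0.0106],[0,0,0]],[0.0,[0,0,0],[0,0,0]]]' 60;python3 - <<'E'
from mv import *
o,r=st()
im=ctrl.get_image("scene")[:,:,::-1].copy(); cv2.imwrite("pics/s14.png",cv2.resize(im[120:320,260:440],None,fx=3,fy=3))
E
python3 arc.py .3 .2 .1 .03 0
```

```text
t: 17.03
tool_pos: [0.5086, 0.1824, 0.1432]
tool_rot: [2.2, 0.055, -2.193]
contact_force: [0.2, -0.2, 0.7]
opening: 0.0002
t 17.03 p [0.5086 0.1824 0.1432] F [ 0.2173 -0.2042  0.7122] T [ 0.0144 -0.1679  0.03  ] open 0.0002
[[ 0.003   0.0494 -0.9988]
 [ 0.0006 -0.9988 -0.0494]
 [-1.     -0.0005 -0.003 ]]
0.3 [0.5014 0.1826 0.1308] [ 0.0129 -0.0005  0.007 ]
0.2 [0.4953 0.1836 0.1169] [ 0.0138 -0.0014  0.0061]
0.1 [0.4905 0.1844 0.1027] [ 0.0142 -0.001   0.0047]
0.03 [0.4881 0.1849 0.0926] [ 0.0101 -0.0005  0.0024]
0.0 [0.4872 0.185  0.0883] [ 0.0043 -0.0002  0.0008]
```

View pics/s14.png

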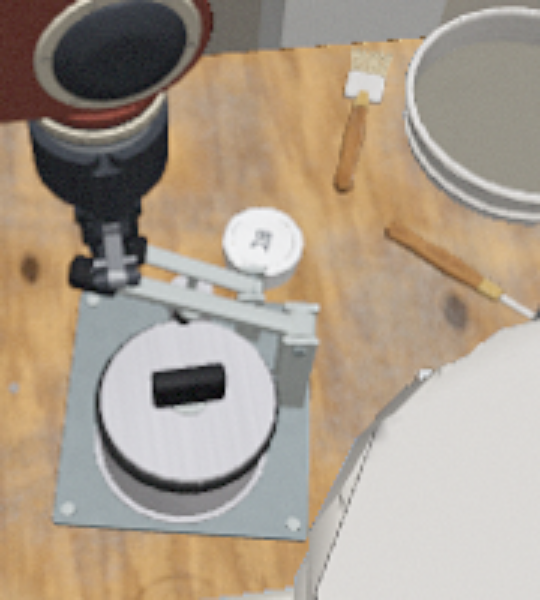

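```bash
python3 -m handwheel '[[0.0,[0.0129,-0.0005,0.007],[0,0,0]],[0.0,[0.0138,-0.0014,0.006],[0,0,0]],[0.0,[0.012,-0.001,0.0047],[0,0,0]],[0.0,[0.008,0,0.002],[0,0,0]],[0.0,[0,0,0],[0,0,0]]]' 60; python3 -m handwheel '[[0.0,[0.004,0,0.001],[0,0,0]],[0.0,[0,0,0],[0,0,0]]]'; python3 -m handwheel '[[0.0,[0.002,0,0],[0,0,0]],[0.0,[0,0,0],[0,0,0]]]'
```

```text
t: 17.5
tool_pos: [0.4903, 0.1846, 0.0977]
tool_rot: [2.202, 0.055, -2.193]
contact_force: [0.2, -0.5, 1.3]
opening: 0.0001
t: 17.67
tool_pos: [0.4899, 0.1846, 0.0948]
tool_rot: [2.203, 0.055, -2.192]
contact_force: [4.0, 0.9, 5.1]
opening: 0.0005
t: 17.83
tool_pos: [0.4898, 0.1846, 0.0934]
tool_rot: [2.202, 0.055, -2.192]
contact_force: [2.8, 0.3, 7.1]
opening: -0.0003
```

```bash
python3 -m handwheel '[[0.0,[0.003,0,0],[0,0,0]],[0.0,[0,0,0],[0,0,0]]]';python3 -m handwheel '[[0.0,[0.003,0,0],[0,0,0]],[0.0,[0,0,0],[0,0,0]]]'; python3 -m handwheel '[[0.0,[0.002,0,0],[0,0,0]],[0.0,[0,0,0],[0,0,0]]]'
```

```text
t: 18.0
tool_pos: [0.4896, 0.1847, 0.0905]
tool_rot: [2.202, 0.055, -2.193]
contact_force: [0.3, 0.1, 9.6]
opening: 0.0
t: 18.17
tool_pos: [0.4895, 0.1847, 0.0882]
tool_rot: [2.201, 0.055, -2.194]
contact_force: [-2.1, 0.6, 13.5]
opening: 0.0002
t: 18.33
tool_pos: [0.4896, 0.1847, 0.0881]
tool_rot: [2.2, 0.055, -2.194]
contact_force: [-7.8, -1.3, 23.3]
opening: -0.0001
```

```bash
python3 -m handwheel '[[0.0,[0.002,0,0],[0,0,0]],[0.0,[0,0,0],[0,0,0]]]'; python3 -m handwheel '[[0.0,[0.002,0,0],[0,0,0]],[0.0,[0,0,0],[0,0,0]]]'
```

```text
t: 18.5
tool_pos: [0.4896, 0.1848, 0.088]
tool_rot: [2.199, 0.055, -2.195]
contact_force: [-12.0, -2.7, 32.7]
opening: 0.0002
t: 18.67
tool_pos: [0.4897, 0.1848, 0.0878]
tool_rot: [2.198, 0.055, -2.195]
contact_force: [-17.0, -5.4, 42.0]
opening: -0.0
```

```bash
python3 -m handwheel '[[0.0,[-0.015,0,0],[0,0,0]],[0.0,[-0.03,0,0],[0,0,0]],[0.0,[-0.03,0,0],[0,0,0]],[0.0,[0,-0.02,-0.008],[0,0,0]],[0.0,[0,-0.03,-0.012],[0,0,0]],[0.0,[0,-0.005,-0.003],[0,0,0]],[0.0,[0,0,0],[0,0,0]],[0.0,[0,0,0],[0,0,0]]]' 60;python3 - <<'E'
from mv import *
o,r=st(); print(sh([.516,.240,.1]))
im=ctrl.get_image("scene")[:,:,::-1].copy(); cv2.imwrite("pics/s15.png",cv2.resize(im[120:320,260:440],None,fx=3,fy=3))
im=ctrl.get_image("top")[:,:,::-1].copy(); cv2.imwrite("pics/t15.png",cv2.resize(im[120:320,240:440],None,fx=3,fy=3))
E
```

```text
t: 19.33
tool_pos: [0.5067, 0.2398, 0.1523]
tool_rot: [2.193, 0.054, -2.199]
contact_force: [0.4, -0.5, -0.4]
opening: -0.0002
t 19.33 p [0.5067 0.2398 0.1523] F [ 0.3786 -0.505  -0.4061] T [ 0.0037 -0.0387 -0.0365] open -0.0002
[[-0.0026  0.0498 -0.9988]
 [-0.001  -0.9988 -0.0498]
 [-1.      0.0008  0.0026]]
[ 0.0523  0.0003 -0.0094]
```

View pics/s15.png

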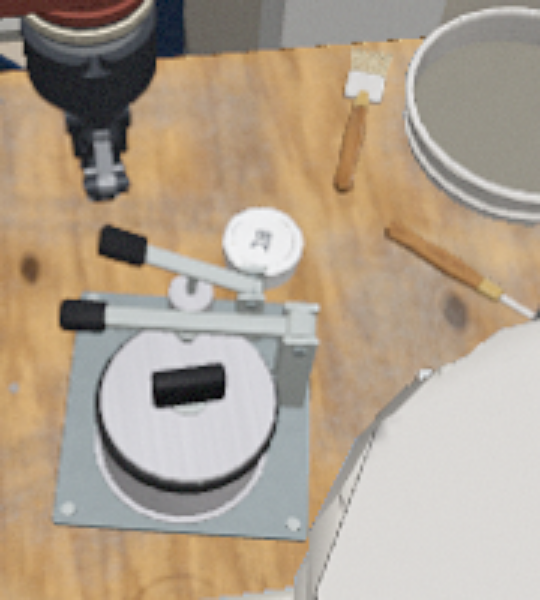

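View pics/t15.png

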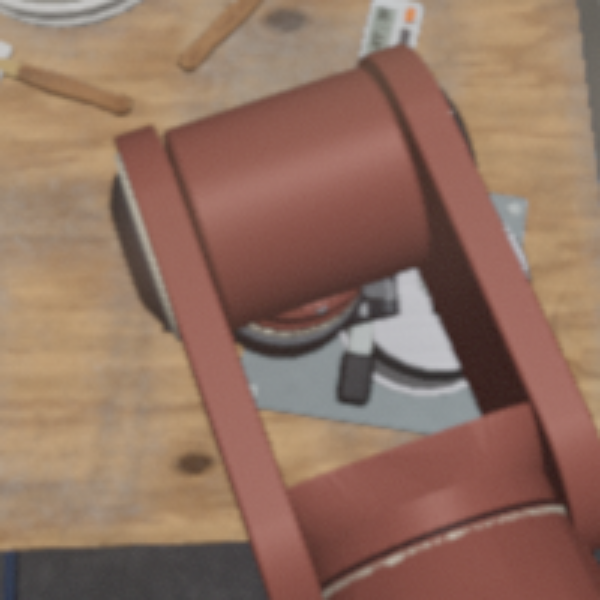

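```bash
python3 -m handwheel '[[0.0,[0.02,0,-0.006],[0,0,0]],[0.0,[0.02,0,-0.003],[0,0,0]],[0.0,[0.012,0,0],[0,0,0]],[0.0,[0.01,0,0],[0,0,0]],[0.0,[0.01,0,0],[0,0,0]],[0.0,[0,0,0],[0,0,0]],[0.0,[0,0,0],[0,0,0]]]' 60;python3 - <<'E'
from mv import *
o,r=st(); print(sh([.514,.240,.05]))
im=ctrl.get_image("scene")[:,:,::-1].copy(); cv2.imwrite("pics/s16.png",cv2.resize(im[120:320,260:440],None,fx=3,fy=3))
E
```

```text
t: 20.02
tool_pos: [0.5168, 0.2403, 0.0817]
tool_rot: [2.198, 0.054, -2.195]
contact_force: [-0.2, -0.6, 5.7]
opening: -0.0
t 20.02 p [0.5168 0.2403 0.0817] F [-0.1907 -0.6401  5.6773] T [-0.1778  0.1636  0.0091] open -0.0
[[ 0.0011  0.0491 -0.9988]
 [-0.0002 -0.9988 -0.0491]
 [-1.      0.0003 -0.001 ]]
[0.0317 0.0002 0.0028]
```

View pics/s16.png

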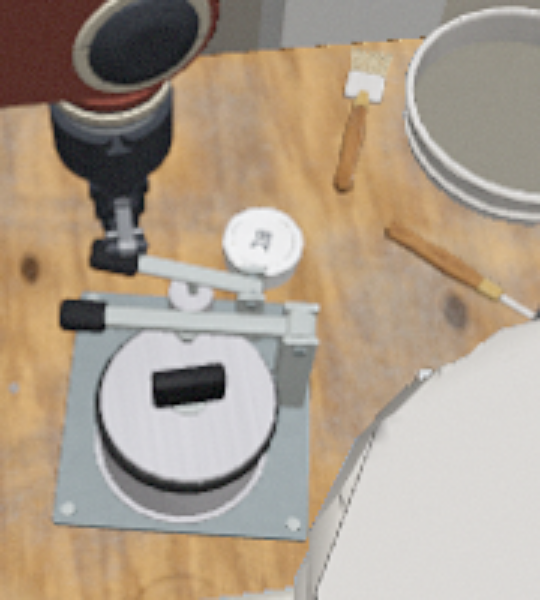

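```bash
python3 -m handwheel '[[0.0,[0.012,0,0.002],[0,0,0]],[0.0,[0.012,0,0.002],[0,0,0]],[0.0,[0.008,0,0],[0,0,0]],[0.0,[0.002,0,0],[0,0,0]],[0.0,[0,0,0],[0,0,0]]]'; python3 -m handwheel '[[0.0,[0.002,0,0],[0,0,0]],[0.0,[0.0,0,0],[0,0,0]],[0.0,[0,0,0],[0,0,0]]]'
```

```text
t: 20.48
tool_pos: [0.5132, 0.2418, 0.051]
tool_rot: [2.199, 0.057, -2.196]
contact_force: [-7.6, 1.3, 15.0]
opening: -0.0003
t: 20.73
tool_pos: [0.5132, 0.2418, 0.0507]
tool_rot: [2.199, 0.057, -2.196]
contact_force: [-11.5, -0.9, 24.6]
opening: -0.0
```

```bash
python3 -m handwheel '[[0.0,[-0.02,0,-0.002],[0,0,0]],[0.0,[-0.02,0,-0.002],[0,0,0]],[0.0,[-0.02,0,0],[0,0,0]],[0.0,[0,0,0],[0,0,0]],[0.0,[0,0,0],[0,0,0]],[0.0,[0,0,0],[0,0,0]]]'
python3 - <<'E'
from mv import *
im=ctrl.get_image("scene")[:,:,::-1].copy(); cv2.imwrite("pics/s17.png",cv2.resize(im[120:320,260:440],None,fx=3,fy=3))
E
```

```text
t: 21.23
tool_pos: [0.5155, 0.2402, 0.104]
tool_rot: [2.195, 0.054, -2.198]
contact_force: [-0.9, 1.0, -0.8]
opening: -0.0002
```

View pics/s17.png

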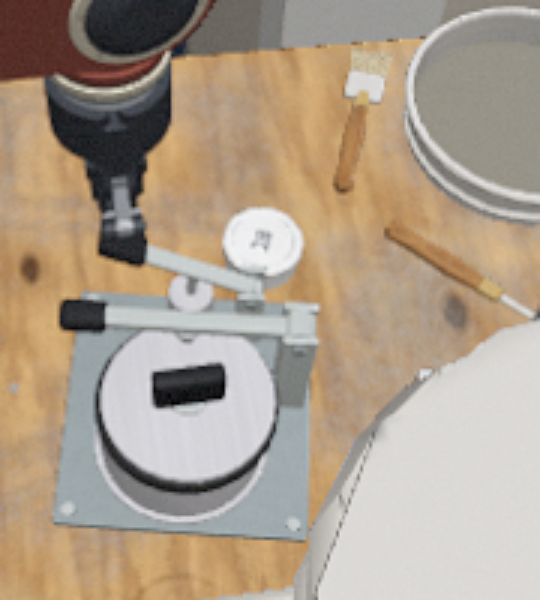

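```bash
python3 -m handwheel '[[0.0,[-0.008,0,0],[0,0,0]],[0.0,[0,0,0],[0,0,0]],[0.0,[0,0,0],[0,0,0]],[0.0,[0.02,0,0],[0,0,0]],[0.0,[0.02,0,0.002],[0,0,0]],[0.0,[0.015,0,0.002],[0,0,0]],[0.0,[0.01,0,0],[0,0,0]],[0.0,[0.002,0,0],[0,0,0]],[0.0,[0,0,0],[0,0,0]],[0.0,[0,0,0],[0,0,0]]]'; python3 -m handwheel '[[0.0,[-0.02,0,-0.002],[0,0,0]],[0.0,[-0.02,0,-0.002],[0,0,0]],[0.0,[-0.02,0,0],[0,0,0]],[0.0,[-0.007,0,0],[0,0,0]],[0.0,[0,0,0],[0,0,0]],[0.0,[0,0,0],[0,0,0]],[0.0,[0,0,0],[0,0,0]]]'
```

```text
t: 22.12
tool_pos: [0.5121, 0.2419, 0.0506]
tool_rot: [2.195, 0.057, -2.2]
contact_force: [-15.1, -0.3, 26.4]
opening: 0.0001
t: 22.7
tool_pos: [0.5148, 0.2401, 0.1105]
tool_rot: [2.192, 0.053, -2.2]
contact_force: [-0.8, 1.0, -1.0]
opening: -0.0003
```

```bash
python3 -m handwheel '[[0.0,[0.02,0,0],[0,0,0]],[0.0,[0.02,0,0.002],[0,0,0]],[0.0,[0.015,0,0.002],[0,0,0]],[0.0,[0.01,0,0],[0,0,0]],[0.0,[0.002,0,0],[0,0,0]],[0.0,[0,0,0],[0,0,0]],[0.0,[0,0,0],[0,0,0]]]'; python3 -m handwheel '[[0.0,[-0.02,0,-0.002],[0,0,0]],[0.0,[-0.02,0,-0.002],[0,0,0]],[0.0,[-0.02,0,0],[0,0,0]],[0.0,[-0.007,0,0],[0,0,0]],[0.0,[0,0,0],[0,0,0]],[0.0,[0,0,0],[0,0,0]],[0.0,[0,0,0],[0,0,0]]]'
```

```text
t: 23.28
tool_pos: [0.5112, 0.2416, 0.0504]
tool_rot: [2.192, 0.056, -2.202]
contact_force: [-16.5, -0.8, 33.3]
opening: 0.0
t: 23.87
tool_pos: [0.5144, 0.24, 0.1099]
tool_rot: [2.191, 0.053, -2.201]
contact_force: [0.0, -0.8, -0.6]
opening: -0.0001
```

```bash
python3 -m handwheel '[[0.0,[0.02,0,0],[0,0,0]],[0.0,[0.02,0,0.002],[0,0,0]],[0.0,[0.015,0,0.002],[0,0,0]],[0.0,[0.01,0,0],[0,0,0]],[0.0,[0.002,0,0],[0,0,0]],[0.0,[0,0,0],[0,0,0]],[0.0,[0,0,0],[0,0,0]]]'; python3 -m handwheel '[[0.0,[-0.02,0,-0.002],[0,0,0]],[0.0,[-0.02,0,-0.002],[0,0,0]],[0.0,[-0.02,0,0],[0,0,0]],[0.0,[-0.02,0,0],[0,0,0]],[0.0,[-0.03,0,0],[0,0,0]],[0.0,[-0.03,0,0.02],[0,0,0]],[0.0,[-0.03,0,0.03],[0,0,0]],[0.0,[-0.01,0,0.03],[0,0,0]],[0.0,[0,0,0],[0,0,0]],[0.0,[0,0,0],[0,0,0]]]'
python3 - <<'E'
from mv import *
st()
im=ctrl.get_image("scene")[:,:,::-1].copy(); cv2.imwrite("pics/scene18.png",im); cv2.imwrite("pics/s18.png",cv2.resize(im[120:320,260:440],None,fx=3,fy=3))
for n in("clamp_tip","pump_tip","lid","lid_handle"): print(n,[(round(d['score'],2),np.round(d['centre'],1)) for d in ctrl.tip_of(n,"scene")[:2]])
C=cams()
print(C['scene'].proj([[.4824,.1859,.116],[.519,.237,.124],[.509,.239,.079]]))
E
python3 f4.py 18 .072
```

```text
t: 24.45
tool_pos: [0.5111, 0.2416, 0.0504]
tool_rot: [2.191, 0.056, -2.202]
contact_force: [-18.3, -2.9, 34.6]
opening: -0.0001
t: 25.28
tool_pos: [0.4359, 0.2366, 0.2245]
tool_rot: [2.196, 0.055, -2.196]
contact_force: [0.3, -1.3, -0.8]
opening: -0.0
t 25.28 p [0.4359 0.2366 0.2245] F [ 0.3458 -1.2606 -0.7756] T [-0.0061 -0.0594  0.0713] open -0.0
[[-0.      0.05   -0.9987]
 [-0.     -0.9987 -0.05  ]
 [-1.      0.      0.    ]]
clamp_tip [(0.59, array([223.7, 285.5]))]
pump_tip []
lid [(0.58, array([258.5, 319.8]))]
lid_handle [(0.81, array([251.2, 317.3]))]
[[285.3151 223.315 ]
 [300.8832 198.7992]
 [297.0249 209.2445]]
[0.5534 0.1295] 258.125 1414.25
```

View pics/s18.png

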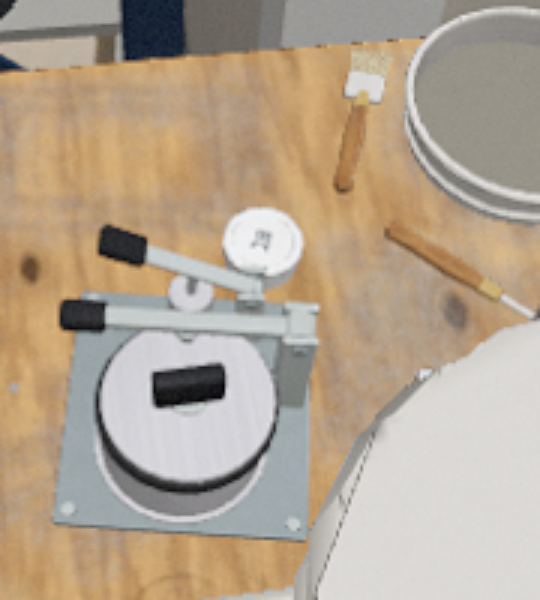

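```bash
python3 -c "
from station import ctrl
print(ctrl.finish_job())"
```

```text
the job is handed in; nothing more can be done
None
```

I set the lid in the seal ring, clamped it with the hold-down bar, and worked the pump lever four full strokes (three were required). I handed the job in at about 25 s of the 67 s allowed. The hand-in gave no verdict.

**Last checks**
- **Lid:** it slid into the ring with no contact until it bottomed at an underside height of about 72 mm, level with the seated height. The last picture puts its axis within about 2 mm of the ring centre I measured.
- **Bar:** it hit its hard stop where expected, and the push rose to 42 N against the stop. Its grip shows within about half a pixel of the predicted fully-down position. I had no direct reading of the pad force.
- **Pump:** every stroke ended on the hard stop at the expected height. At the end the lever looks the same as it did at the start. The detector did not find the lever tip in the last picture, so that check is by eye.
- **Spare tin and arm:** the tin shows where it was throughout. The arm is clear of everything, with contact force about 1 N (noise).

**What disagreed**
- **TCP height:** the reported TCP height was about 28 mm lower than the fingertips really were. My first grasp therefore closed above the handle and missed. Touching the handle top showed the offset. I allowed for it from then on, and it held at the lid, the bar and the lever.
- **Handle opening:** the fingers read 15 mm on the 16 mm handle.

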